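# Stow the casting-ring sleeves in the T-handle chest

### The job

Put the tapered casting-ring sleeves away in the bench chest. First lift whatever stands on the chest's recessed shelf off and stand it upright on the black rubber mat, so the hatch can move; then press the release button so the T-handle pops out, turn the handle anticlockwise to its stop and slide the hatch fully open. Nest all the sleeves wide end down over the tapered post, one over another, lowering each gently so that it sits loosely and is never pressed or dropped on and wedged, then slide the hatch fully shut, turn the handle back to its start and push it down flush until it latches, leaving the plaster cast and the white jar where they are.

Things in the scene. Friction and masses are not known exactly. Their poses are not given: they have to be found in the camera images.
- chest: grey steel bench chest, fixed, 218 mm (its x) by 390 mm (its y), 128 mm to the top of its side rails. Origin: centre of its underside; y along its length. Its -y half is a well (184 by 180 mm, floor 6 mm up, walls 118 mm high) with a fixed tapered post; its +y half a recessed shelf (184 mm square, floor 60 mm up), over which the hatch slides open
- post_foot (a point): centre of the foot of the tapered steel post on the well's floor, axes as the chest's. Post 56 mm tall, 70 mm across at the foot, 44 mm at the top. A sleeve let go on it rests loosely with its foot 8 mm above this point, each further one 13 to 16 mm above the one below (three fit under the hatch). A press of over about 15 N, or a drop of over 1 or 2 cm, may wedge a sleeve (contact force over 35 N)
- shelf_mid (a point): centre of the recessed shelf's floor, 60 mm above the bench; axes as the chest's
- hatch_panel (a joint): how far the hatch is slid open along the chest's +y, m: 0 shut over the well, 0.18 fully open over the shelf (over 0.16 is open, below 0.006 shut). Rubs with about 2 N and stays where left. Held shut, apart from some mm of play, until the handle is turned; the handle can be turned back to lock only with the hatch shut
- hatch_mid (a point): centre of the hatch's upper face (cream panel 206 by 188 mm, 8 mm thick); moves with the hatch
- release_button (a joint): how far the release button is pressed, m: 0 out, 0.006 fully in. It springs back; 1 to 4 N are needed, and the handle is freed at about 0.003
- button_top (a point): centre of the top of the round black release button, 20 mm across, standing 7 mm proud of the dark surround on the hatch, in line with the handle bar, 66 mm from the handle's axis on the chest's +y side. Pressed straight down
- pop_handle (a joint): how far the T-handle stands out, m: 0 flush and latched, 0.032 popped out. A spring pushes it up (about 7 N when flush, 2 N when out). Pushed straight down on its middle with about 10 N, while its bar is in line with its slot (within 0.08 rad), it latches at 0
- handle_bar (a point): centre of the T-handle's steel bar, on its turning axis: 80 mm long, 14 wide, 12 high (top 6 mm above this point). Flush, it lies in a slot, its top 1 mm above the dark surround; popped out, its underside is 21 mm above the surround, free to be gripped across its width. The point's y axis runs along the bar: along the chest's y when not turned
- handle_turn (a joint): turn of the T-handle, rad, anticlockwise seen from above: 0 locked, stop at 1.5; unlatched above 1.25. Friction 0.1 N m; stays where left. It can turn only while popped out
- sleeve0: tapered aluminium sleeve (two or three present, all alike), open at both ends, standing wide end down on the bench at the start, 64 mm tall: outside 72 mm across at the foot narrowing to 46 mm at 56 mm up, wall 3 mm, then a straight collar 41 mm across over the top 8 mm, the place to pick it up. 120 g. Origin: centre of its foot, z up its axis
- sleeve1: tapered aluminium sleeve (two or three present, all alike), open at both ends, standing wide end down on the bench at the start, 64 mm tall: outside 72 mm across at the foot narrowing to 46 mm at 56 mm up, wall 3 mm, then a straight collar 41 mm across over the top 8 mm, the place to pick it up. 120 g. Origin: centre of its foot, z up its axis
- sleeve2: tapered aluminium sleeve (two or three present, all alike), open at both ends, standing wide end down on the bench at the start, 64 mm tall: outside 72 mm across at the foot narrowing to 46 mm at 56 mm up, wall 3 mm, then a straight collar 41 mm across over the top 8 mm, the place to pick it up. 120 g. Origin: centre of its foot, z up its axis
- tin: round steel tin with a paper label, 62 mm across and 78 mm tall, 250 g. Origin: centre of its underside, z up. When present it stands on the chest's shelf at the start
- canister: square white plastic canister with a grey lid, 58 mm by 58 mm and 80 mm tall (lid 54 mm square, top 12 mm), 250 g. Origin: centre of its underside, x and y square to its faces, z up. When present it stands on the chest's shelf at the start. One or both of tin and canister are present
- mat: black rubber mat, fixed flat on the bench at the right, 130 mm (its x) by 220 mm (its y), 3 mm thick. Origin: centre of its underside
- cast: bystander: plaster dental cast, 62 by 66 by 26 mm, lying near the mat's right end; origin under its centre
- jar: bystander: white jar with a black cap, 56 mm across, 85 mm tall, standing beyond the chest's left end; origin under its centre

How it is judged:
By the outcome, as a careful person would: the job done as asked, in the order asked, and still so for the second after the job is handed in, with the robot touching nothing.
Of sleeve0, sleeve1, sleeve2 only 2 to 3 are there at a start; the rules pass over those that are not, and their reading is None.
Of tin, canister only 1 to 2 are there at a start; the rules pass over those that are not, and their reading is None.
At some moment in a run one of tin, canister may be knocked a few centimetres aside while the robot is not near it.
It also fails if it takes over 210 s, if anything falls off the work surface, if the arm or the gripper's body presses on something with over 40 N, if the wrist force passes 120 N, or if a joint passes its speed limit or range.

### The arm

A 6-joint arm with a two-finger parallel gripper is mounted at the origin on the work surface. World frame = base frame: x ahead of the robot, y to its left, z up, the work surface at z = 0. Lengths are in m, angles in degrees, forces in N, time in s.
With the tool pointing down it reaches from about 0.35 to 0.775 m from the base axis. Payload 7.3 kg.
Tool frame: the origin (TCP) lies on the centre line of the jaws, within the pads' length; the fingertips stand 22 mm ahead of it and the grasp point (between the pads) lies 3 mm ahead of it (arm.nose_length is the z of the fingertips in the tool frame, in m); z points along the fingers, y is the line along which they close (so a half turn about z gives the same grasp; the last joint's range is limited). The gripper opens to 92 mm and grips with 3 to 60 N. Pads are 19 mm wide; open, the fingers measure 130 mm over their backs; the gripper's body (75 mm by 190 mm) begins 47 mm behind the grasp point.
Start: joints at [-74.771, 19.595, 87.324, -0, 73.075, -8.365], TCP at [0.21, -0.481, 0.249] pointing down, gripper open.
Joint ranges: [-145.02, 145.02], [-44.19, 115.74], [2.07, 154.8], [-57.11, 237.11], [16.16, 152.29], [-177.93, 177.93]. Speed limits (degrees/s): [147.25, 147.25, 180, 180, 180, 180].

### API

Orientations are given as a 3x3 rotation matrix whose columns are the frame's x, y, z axes.
In Python, from workcell import arm, cams, close_job gives the robot as it stands.
- The arm moves only by the tool apply_moves, never from a script. Its argument "plan" is a list of rows, each an object of numbers: "rx", "ry", "rz": the turn, a rotation vector about the world's x, y, z in rad; "tx", "ty", "tz": the shift along the world's x, y, z in cm; "hand": the finger opening in cm, from 0 to 9.18. A call has 1 to 5 rows; each row is the pose to reach, as a shift and turn from the pose commanded when the call began; what a row does not reach only later rows make up. A row lasts 1/8 s, in which the tool goes at most 62.5 mm and 10.7 degrees, less where a joint would pass 70% of its speed; a pose out of reach is approached as far as the arm can. A call with a gripper value outside its range is refused whole. The fingers move at their own pace and stop on an object; the grip force is fixed at half the most. Time passes only in rows, so rows that repeat a pose let the fingers close. It gives the time, the measured TCP pose, the force, the opening and the grip force at its end, in the units of the state.
- arm.get_obs(): the state, without advancing time (a new reading comes with each control period).
- cams.camera(name): name is "side" or "top"; returns the picture (480x640x3 uint8, red, green, blue); there is no depth.
- cams.camera_params(name): a dict with "fov_y" (degrees; the focal length in pixels is half the picture's height over the tangent of half this angle, whatever the lens; pixels are square), "cx", "cy" (the principal point, pixels), "k1" (the pictures are not rectified: a ray, as slopes to the right and down, at radius r is drawn at 1 + k1 r^2 times it, then the intrinsics apply), "T" (4x4, takes a point from camera to world coordinates). Camera axes: x right, y down, z forward; pixel columns grow to the right and rows downward; lengths in m; the calibration is good to about 2 mm. A picture is of the moment at which its call begins. camera_params takes no time and is no camera call.
- close_job(): hands the job in; it is judged then, once.
The state is a dict: "time": time; "q": joint angles; "qd": joint speeds; "tau": joint torques, N m; "position": TCP position; "ee_rot": TCP orientation; "wrist_force": force on the tool from outside, world axes, zero at the start; "moment": the same for the moment, N m; "width": finger opening in m; "grip_force": force on a finger pad.
Only numpy, scipy, OpenCV 4.12 (cv2) and the standard library are available. Lean on these libraries where they do the work, as an engineer would, in place of code of your own. Each camera call takes 0.05 s, during which the arm holds its last target. There are 200 camera calls.

## Working session

There is one attempt and no reset: what is moved stays moved. The work goes in short steps, Python scripts to look and compute and a tool call to move; the robot and the scene stay as the last step left them, time stands still between calls to the robot, and variables do not carry over. Pictures are saved under pics/ and viewed, at most 14 in all, crops included, and the job is handed in when it is done.

Besides the shell and the picture viewer there is one more tool, called as name(argument=value, ...) on one line, values as JSON. apply_moves: Moves the arm, as the interface text tells. Its arguments: {"type":"object","properties":{"plan":{"type":"array"}},"required":["plan"]}

```bash
mkdir -p pics; ls
cat > h.py <<'E'
import numpy as np, cv2
from workcell import arm, cams, close_job
def snap(name,f):
    im=cams.camera(name); cv2.imwrite('pics/'+f,im[:,:,::-1]); return im
def ray(name,u,v):
    p=cams.camera_params(name); f=240/np.tan(np.radians(p['fov_y'])/2)
    d=np.array([(u-p['cx'])/f,(v-p['cy'])/f]); s=d.copy()
    for _ in range(20): s=d/(1+p['k1']*(s@s))
    T=np.array(p['T']); return T[:3,3],T[:3,:3]@np.array([s[0],s[1],1])
def at(name,u,v,z):
    o,d=ray(name,u,v); return (o+d*(z-o[2])/d[2])
def proj(name,P):
    p=cams.camera_params(name); f=240/np.tan(np.radians(p['fov_y'])/2)
    T=np.array(p['T']); c=T[:3,:3].T@(np.array(P)-T[:3,3]); s=c[:2]/c[2]
    s=s*(1+p['k1']*(s@s)); return s*f+[p['cx'],p['cy']]
E
python3 - <<'E'
from h import *
np.set_printoptions(precision=4,suppress=True)
snap('top','t0.png');snap('side','s0.png')
for n in('top','side'): print(cams.camera_params(n))
print(arm.get_obs())
E
```

```text
pics
{'fov_y': 45.368675871063886, 'cx': 320.9748372268991, 'cy': 226.28967914183113, 'k1': -0.08330266567537564, 'T': array([[ 0.0008, -0.9957,  0.0931,  0.3859],
       [-0.9998, -0.0028, -0.0205,  0.0372],
       [ 0.0207, -0.093 , -0.9954,  1.6581],
       [ 0.    ,  0.    ,  0.    ,  1.    ]])}
{'fov_y': 52.44223691913085, 'cx': 321.3126804362724, 'cy': 237.6244248253791, 'k1': 0.04031070081556975, 'T': array([[-0.8676, -0.3158,  0.384 ,  0.0516],
       [-0.4968,  0.5171, -0.697 ,  0.9069],
       [ 0.0216, -0.7955, -0.6055,  0.8823],
       [ 0.    ,  0.    ,  0.    ,  1.    ]])}
{'time': 0.1, 'q': array([-74.7681,  19.6308,  87.369 ,  -0.0021,  73.0728,  -8.3671]), 'qd': array([-0.0143, -0.0249, -0.148 ,  0.0236,  0.1435,  0.0376]), 'tau': array([  0.0015, -43.2005, -24.4695,   0.072 ,   0.0527,  -0.0001]), 'position': array([ 0.2101, -0.4808,  0.2481]), 'ee_rot': array([[ 0.9164,  0.4003, -0.0004],
       [ 0.4003, -0.9164,  0.0012],
       [ 0.0001, -0.0013, -1.    ]]), 'wrist_force': array([-0.5865, -0.041 ,  0.4891]), 'moment': array([ 0.006 ,  0.0172, -0.0459]), 'grip_force': 0.0, 'width': 0.09144528945699153}
```

View pics/t0.png

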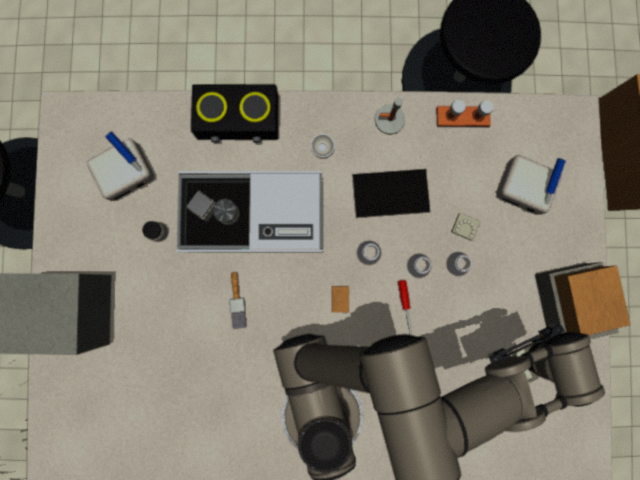

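View pics/s0.png

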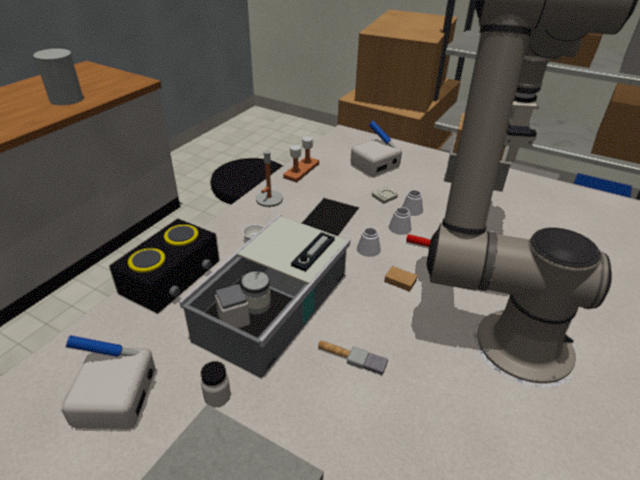

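The top view shows tin (226,211), canister (202,205) on the shelf, three sleeves near (370,252), (420,264), (459,263), the mat near (391,192). Enlarging.

```bash
cat >> h.py <<'E'
def crop(im,x,y,w,h,s,f):
    cv2.imwrite('pics/'+f,cv2.resize(im[y:y+h,x:x+w,::-1],None,fx=s,fy=s,interpolation=cv2.INTER_CUBIC))
E
python3 - <<'E'
from h import *
im=cv2.imread('pics/t0.png')[:,:,::-1]
crop(im,170,160,160,100,5,'c1.png'); crop(im,345,160,150,120,5,'c2.png')
E
```

```text
(no output)
```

View pics/c1.png

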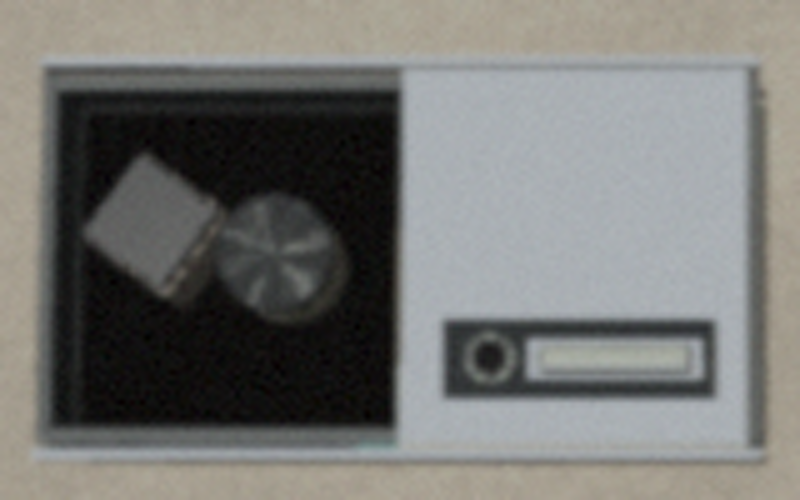

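View pics/c2.png

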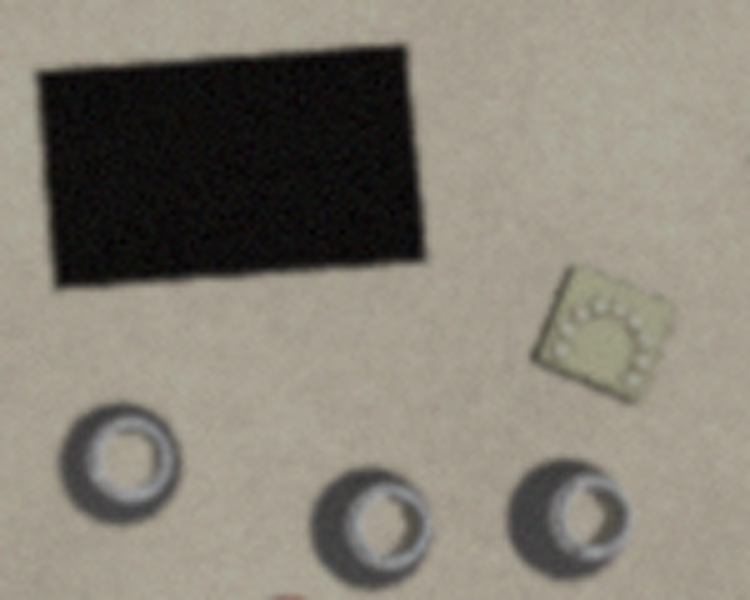

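c1: tin top at crop (277,255), canister lid corners (147,152),(218,208),(162,290),(85,232), button (490,357), bar ends 540–690 × 357. c2: collars (133,460),(390,527),(592,516); mat corners (38,70),(405,46),(424,261),(57,287).

Run:
```python
from h import *
np.set_printoptions(precision=4,suppress=True)
def a(U,V,x,y,z): return at('top',(U+.5)/5-.5+x,(V+.5)/5-.5+y,z)
A=lambda U,V,z:a(U,V,170,160,z)
B=lambda U,V,z:a(U,V,345,160,z)
print('rails',A(45,62,.128),A(35,458,.128),A(758,62,.128),A(765,458,.128))
print('tin',A(277,255,.138))
print('can',[A(*c,.14) for c in((147,152),(218,208),(162,290),(85,232))])
print('button',A(490,357,.135),'bar',A(540,357,.13),A(690,357,.13),'hatch',A(400,65,.128),A(400,445,.128),A(750,65,.128),A(750,445,.128))
print('coll',[B(*c,.064) for c in((133,460),(390,527),(592,516))])
print('foot',[B(*c,0) for c in((120,463),(371,528),(568,518))])
print('mat',[B(*c,.003) for c in((38,70),(405,46),(424,261),(57,287))])
print('cast',B(605,335,.026))
print(proj('side',[.6,0.2,.138]))
```

```text
rails [0.6753 0.3907 0.128 ] [0.4612 0.3907 0.128 ] [0.6764 0.0052 0.128 ] [0.4623 0.0013 0.128 ]
tin [0.5693 0.2616 0.138 ]
can [array([0.6243, 0.3319, 0.14  ]), array([0.5942, 0.2932, 0.14  ]), array([0.5502, 0.3222, 0.14  ]), array([0.5812, 0.3641, 0.14  ])]
button [0.5154 0.1478 0.135 ] bar [0.5158 0.1215 0.13  ] [0.5161 0.0414 0.13  ] hatch [0.674  0.1985 0.128 ] [0.4688 0.1958 0.128 ] [0.6747 0.0095 0.128 ] [0.4692 0.0093 0.128 ]
coll [array([ 0.4646, -0.1356,  0.064 ]), array([ 0.4273, -0.2794,  0.064 ]), array([ 0.4333, -0.3938,  0.064 ])]
foot [array([ 0.466, -0.135,  0.   ]), array([ 0.4284, -0.2809,  0.    ]), array([ 0.4341, -0.3969,  0.    ])]
mat [array([ 0.6958, -0.0882,  0.003 ]), array([ 0.7116, -0.305 ,  0.003 ]), array([ 0.5841, -0.3139,  0.003 ]), array([ 0.5681, -0.0986,  0.003 ])]
cast [ 0.5388 -0.4139  0.026 ]
[261.87   260.1934]
```

apply_moves(plan=[{"tx": 12,"ty": 24.8,"tz": 0,"rz": 0.18},{"tx": 12,"ty": 24.8,"tz": 0,"rz": 0.18},{"tx": 12,"ty": 24.8,"tz": 0,"rz": 0.18},{"tx": 12,"ty": 24.8,"tz": 0,"rz": 0.18},{"tx": 12,"ty": 24.8,"tz": 0,"rz": 0.18}])

```text
invalid input at $.plan[0]: expected keys rx, ry, rz, tx, ty, tz, hand
```

apply_moves(plan=[{"tx": 12,"ty": 24.8,"tz": 0,"rz": 0.18},{"tx": 12,"ty": 24.8,"tz": 0,"rz": 0.18},{"tx": 12,"ty": 24.8,"tz": 0,"rz": 0.18},{"tx": 12,"ty": 24.8,"tz": 0,"rz": 0.18},{"tx": 12,"ty": 24.8,"tz": 0,"rz": 0.18}])

```text
invalid input at $.plan[0]: expected keys rx, ry, rz, tx, ty, tz, hand
```

apply_moves(plan=[{"tx": 11.9,"ty": 24.7,"tz": 0,"rz": 0.18},{"tx": 11.9,"ty": 24.7,"tz": 0,"rz": 0.18},{"tx": 11.9,"ty": 24.7,"tz": 0,"rz": 0.18},{"tx": 11.9,"ty": 24.7,"tz": 0,"rz": 0.18},{"tx": 11.9,"ty": 24.7,"tz": 0,"rz": 0.18}])

```text
invalid input at $.plan[0]: expected keys rx, ry, rz, tx, ty, tz, hand
```

Run:
```python
from h import *
np.set_printoptions(precision=4,suppress=True)
im=snap('side','s1.png');crop(im,150,180,230,180,3.4,'s1c.png')
o=arm.get_obs();print(o['position'],o['ee_rot'],o['q'],o['wrist_force'])
for P in([.569,.262,.138],[.569,.262,.06],[.5875,.328,.14]): print(proj('side',P), (proj('side',P)-[150,180])*3.4)
```

```text
[ 0.2101 -0.4809  0.2482] [[ 0.9164  0.4003 -0.0003]
 [ 0.4003 -0.9164  0.0011]
 [ 0.0001 -0.0012 -1.    ]] [-74.772   19.6292  87.3628  -0.0017  73.0747  -8.366 ] [ 0.2895 -0.0098 -0.0277]
[257.136  279.9088] [364.2625 339.69  ]
[259.0383 304.6033] [370.7302 423.6512]
[232.1471 293.8569] [279.3002 387.1136]
```

View pics/s1c.png

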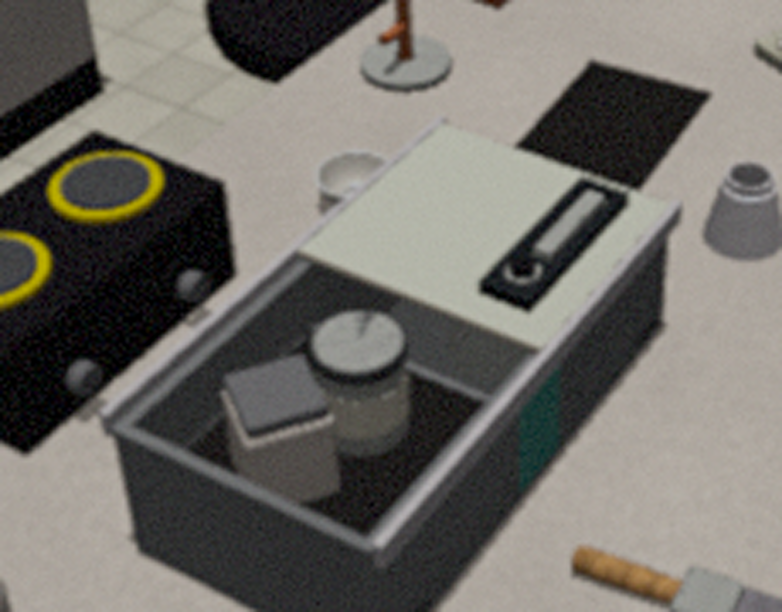

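Side view agrees with the estimates (tin top at crop (358,340), canister lid (278,395)). Every key is required; resending the moves.

apply_moves(plan=[{"tx": 12,"ty": 24.8,"tz": 0,"rx": 0,"ry": 0,"rz": 0.18,"hand": 9.18},{"tx": 12,"ty": 24.8,"tz": 0,"rx": 0,"ry": 0,"rz": 0.18,"hand": 9.18},{"tx": 12,"ty": 24.8,"tz": 0,"rx": 0,"ry": 0,"rz": 0.18,"hand": 9.18},{"tx": 12,"ty": 24.8,"tz": 0,"rx": 0,"ry": 0,"rz": 0.18,"hand": 9.18},{"tx": 12,"ty": 24.8,"tz": 0,"rx": 0,"ry": 0,"rz": 0.18,"hand": 9.18}])

```text
time: 0.78
position: [0.3307, -0.2303, 0.2487]
ee_rot: [[0.828, 0.56, 0.0], [0.56, -0.828, 0.001], [0.0, -0.0, -1.0]]
wrist_force: [0.2, -1.5, 0.9]
width: 0.0921
grip_force: 0.0
```

apply_moves(plan=[{"tx": 12,"ty": 24.8,"tz": 0,"rx": 0,"ry": 0,"rz": 0.18,"hand": 9.18},{"tx": 12,"ty": 24.8,"tz": 0,"rx": 0,"ry": 0,"rz": 0.18,"hand": 9.18},{"tx": 12,"ty": 24.8,"tz": 0,"rx": 0,"ry": 0,"rz": 0.18,"hand": 9.18},{"tx": 12,"ty": 24.8,"tz": 0,"rx": 0,"ry": 0,"rz": 0.18,"hand": 9.18},{"tx": 12,"ty": 24.8,"tz": 0,"rx": 0,"ry": 0,"rz": 0.18,"hand": 9.18}])

```text
time: 1.4
position: [0.4508, 0.0178, 0.2485]
ee_rot: [[0.714, 0.7, -0.0], [0.7, -0.714, 0.0], [0.0, -0.0, -1.0]]
wrist_force: [-0.5, -0.5, -0.4]
width: 0.0917
grip_force: 0.0
```

apply_moves(plan=[{"tx": 11.9,"ty": 24.7,"tz": 0,"rx": 0,"ry": 0,"rz": 0.18,"hand": 9.18},{"tx": 11.9,"ty": 24.7,"tz": 0,"rx": 0,"ry": 0,"rz": 0.18,"hand": 9.18},{"tx": 11.9,"ty": 24.7,"tz": 0,"rx": 0,"ry": 0,"rz": 0.18,"hand": 9.18},{"tx": 11.9,"ty": 24.7,"tz": 0,"rx": 0,"ry": 0,"rz": 0.18,"hand": 9.18},{"tx": 11.9,"ty": 24.7,"tz": 0,"rx": 0,"ry": 0,"rz": 0.18,"hand": 9.18}])

```text
time: 2.02
position: [0.5695, 0.2651, 0.2476]
ee_rot: [[0.578, 0.816, -0.001], [0.816, -0.578, 0.0], [-0.0, -0.001, -1.0]]
wrist_force: [-0.5, -0.4, -0.6]
width: 0.092
grip_force: 0.0
```

Run:
```python
from h import *
np.set_printoptions(precision=4,suppress=True)
im=snap('side','s2.png');crop(im,150,150,230,180,3.4,'s2c.png')
o=arm.get_obs();print(o['position'],o['ee_rot'],o['q'],o['wrist_force'])
```

```text
[0.5699 0.2663 0.2474] [[ 0.5776  0.8163 -0.0005]
 [ 0.8163 -0.5776  0.0012]
 [ 0.0007 -0.0011 -1.    ]] [18.0363 30.8285 69.5496  0.0762 79.6302 53.3019] [-1.1135  0.2541 -0.5008]
```

View pics/s2c.png

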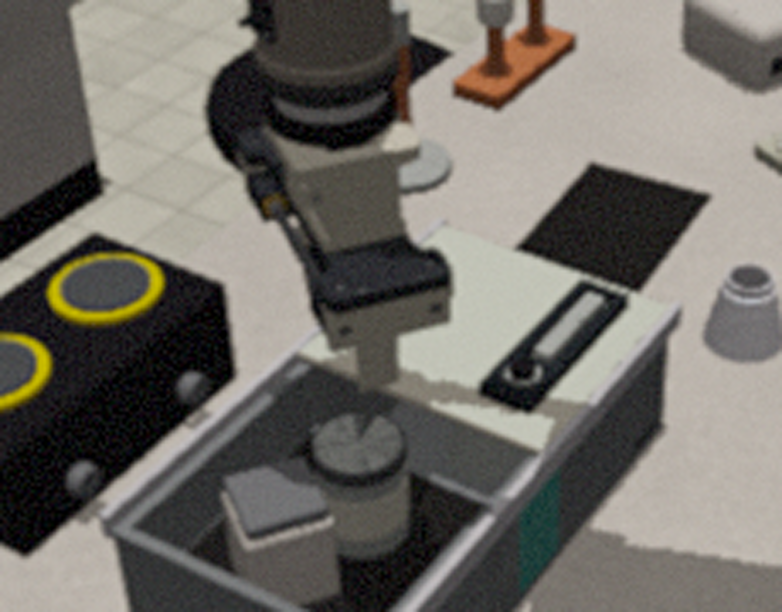

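Objects unmoved, gripper is above the tin. Descend and grasp.

apply_moves(plan=[{"tx": 0,"ty": -0.3,"tz": -4,"rx": 0,"ry": 0,"rz": 0,"hand": 9.18},{"tx": 0,"ty": -0.3,"tz": -8,"rx": 0,"ry": 0,"rz": 0,"hand": 9.18},{"tx": 0,"ty": -0.3,"tz": -11,"rx": 0,"ry": 0,"rz": 0,"hand": 9.18},{"tx": 0,"ty": -0.3,"tz": -13.3,"rx": 0,"ry": 0,"rz": 0,"hand": 9.18},{"tx": 0,"ty": -0.3,"tz": -13.3,"rx": 0,"ry": 0,"rz": 0,"hand": 9.18}])

```text
time: 2.7
position: [0.5678, 0.258, 0.1137]
ee_rot: [[0.581, 0.814, -0.005], [0.814, -0.581, -0.002], [-0.004, -0.003, -1.0]]
wrist_force: [0.4, -0.2, 0.1]
width: 0.0917
grip_force: 0.0
```

apply_moves(plan=[{"tx": 0,"ty": 0,"tz": 0,"rx": 0,"ry": 0,"rz": 0,"hand": 5.5},{"tx": 0,"ty": 0,"tz": 0,"rx": 0,"ry": 0,"rz": 0,"hand": 5.5},{"tx": 0,"ty": 0,"tz": 0,"rx": 0,"ry": 0,"rz": 0,"hand": 5.5},{"tx": 0,"ty": 0,"tz": 0,"rx": 0,"ry": 0,"rz": 0,"hand": 5.5},{"tx": 0,"ty": 0,"tz": 0,"rx": 0,"ry": 0,"rz": 0,"hand": 5.5}])

```text
time: 3.32
position: [0.5692, 0.2591, 0.1165]
ee_rot: [[0.58, 0.815, 0.001], [0.815, -0.58, 0.0], [0.001, 0.0, -1.0]]
wrist_force: [-2.7, 0.5, 5.7]
width: 0.062
grip_force: 30.0
```

apply_moves(plan=[{"tx": 0,"ty": 0,"tz": 2,"rx": 0,"ry": 0,"rz": 0,"hand": 5.5},{"tx": 0,"ty": 0,"tz": 5,"rx": 0,"ry": 0,"rz": 0,"hand": 5.5},{"tx": 0,"ty": 0,"tz": 9,"rx": 0,"ry": 0,"rz": 0,"hand": 5.5},{"tx": 0,"ty": -2,"tz": 12,"rx": 0,"ry": 0,"rz": 0,"hand": 5.5},{"tx": 0.5,"ty": -6,"tz": 13,"rx": 0,"ry": 0,"rz": 0,"hand": 5.5}])

```text
time: 3.95
position: [0.5744, 0.1995, 0.2473]
ee_rot: [[0.578, 0.816, 0.003], [0.816, -0.578, 0.001], [0.002, 0.002, -1.0]]
wrist_force: [-0.3, -0.6, -2.5]
width: 0.0616
grip_force: 30.0
```

apply_moves(plan=[{"tx": 0.6,"ty": -4.5,"tz": 0,"rx": 0,"ry": 0,"rz": 0,"hand": 5.5},{"tx": 1.2,"ty": -9,"tz": 0,"rx": 0,"ry": 0,"rz": 0,"hand": 5.5},{"tx": 1.8,"ty": -13.5,"tz": 0,"rx": 0,"ry": 0,"rz": 0,"hand": 5.5},{"tx": 2.4,"ty": -18,"tz": 0,"rx": 0,"ry": 0,"rz": 0,"hand": 5.5},{"tx": 3,"ty": -22.5,"tz": 0,"rx": 0,"ry": 0,"rz": 0,"hand": 5.5}])

```text
time: 4.58
position: [0.6039, -0.0277, 0.2449]
ee_rot: [[0.58, 0.814, -0.001], [0.814, -0.58, -0.0], [-0.001, -0.001, -1.0]]
wrist_force: [0.2, -0.5, -2.9]
width: 0.0617
grip_force: 30.0
```

apply_moves(plan=[{"tx": 0.8,"ty": -4.8,"tz": 0,"rx": 0,"ry": 0,"rz": 0,"hand": 5.5},{"tx": 1.6,"ty": -9.6,"tz": 0,"rx": 0,"ry": 0,"rz": 0,"hand": 5.5},{"tx": 2.4,"ty": -14.4,"tz": -1,"rx": 0,"ry": 0,"rz": 0,"hand": 5.5},{"tx": 3.2,"ty": -19.2,"tz": -3,"rx": 0,"ry": 0,"rz": 0,"hand": 5.5},{"tx": 3.6,"ty": -23.9,"tz": -5,"rx": 0,"ry": 0,"rz": 0,"hand": 5.5}])

```text
time: 5.2
position: [0.64, -0.2667, 0.1941]
ee_rot: [[0.58, 0.814, -0.001], [0.814, -0.58, 0.0], [-0.0, -0.001, -1.0]]
wrist_force: [0.5, -0.3, -2.1]
width: 0.0616
grip_force: 30.0
```

apply_moves(plan=[{"tx": 0,"ty": 0,"tz": -4,"rx": 0,"ry": 0,"rz": 0,"hand": 5.5},{"tx": 0,"ty": 0,"tz": -8,"rx": 0,"ry": 0,"rz": 0,"hand": 5.5},{"tx": 0,"ty": 0,"tz": -11,"rx": 0,"ry": 0,"rz": 0,"hand": 5.5},{"tx": 0,"ty": 0,"tz": -12.5,"rx": 0,"ry": 0,"rz": 0,"hand": 5.5},{"tx": 0,"ty": 0,"tz": -13,"rx": 0,"ry": 0,"rz": 0,"hand": 5.5}])

```text
time: 5.82
position: [0.6399, -0.265, 0.0648]
ee_rot: [[0.58, 0.814, -0.001], [0.814, -0.58, 0.001], [-0.0, -0.001, -1.0]]
wrist_force: [-0.5, 0.0, -2.6]
width: 0.0617
grip_force: 30.0
```

apply_moves(plan=[{"tx": 0,"ty": 0,"tz": -0.2,"rx": 0,"ry": 0,"rz": 0,"hand": 5.5},{"tx": 0,"ty": 0,"tz": -0.4,"rx": 0,"ry": 0,"rz": 0,"hand": 5.5},{"tx": 0,"ty": 0,"tz": -0.4,"rx": 0,"ry": 0,"rz": 0,"hand": 5.5}])

```text
time: 6.2
position: [0.6405, -0.2652, 0.0625]
ee_rot: [[0.58, 0.815, 0.001], [0.815, -0.58, -0.001], [0.0, 0.001, -1.0]]
wrist_force: [0.5, 0.9, -2.6]
width: 0.0616
grip_force: 30.0
```

apply_moves(plan=[{"tx": 0,"ty": 0,"tz": -0.1,"rx": 0,"ry": 0,"rz": 0,"hand": 5.5},{"tx": 0,"ty": 0,"tz": -0.2,"rx": 0,"ry": 0,"rz": 0,"hand": 5.5},{"tx": 0,"ty": 0,"tz": -0.2,"rx": 0,"ry": 0,"rz": 0,"hand": 5.5}])

```text
time: 6.58
position: [0.6401, -0.2651, 0.0597]
ee_rot: [[0.58, 0.814, -0.0], [0.814, -0.58, 0.0], [-0.0, -0.0, -1.0]]
wrist_force: [1.4, 0.0, -2.5]
width: 0.0616
grip_force: 30.0
```

apply_moves(plan=[{"tx": 0,"ty": 0,"tz": -0.1,"rx": 0,"ry": 0,"rz": 0,"hand": 5.5},{"tx": 0,"ty": 0,"tz": -0.1,"rx": 0,"ry": 0,"rz": 0,"hand": 5.5}])

```text
time: 6.82
position: [0.6401, -0.2652, 0.0595]
ee_rot: [[0.58, 0.814, 0.0], [0.814, -0.58, -0.0], [-0.0, 0.0, -1.0]]
wrist_force: [-2.4, 0.8, 4.4]
width: 0.0613
grip_force: 30.0
```

Contact; release, rise and go to the canister.

apply_moves(plan=[{"tx": 0,"ty": 0,"tz": 0,"rx": 0,"ry": 0,"rz": 0,"hand": 9.18},{"tx": 0,"ty": 0,"tz": 0,"rx": 0,"ry": 0,"rz": 0,"hand": 9.18},{"tx": 0,"ty": 0,"tz": 0,"rx": 0,"ry": 0,"rz": 0,"hand": 9.18},{"tx": 0,"ty": 0,"tz": 4,"rx": 0,"ry": 0,"rz": 0,"hand": 9.18},{"tx": 0,"ty": 0,"tz": 9,"rx": 0,"ry": 0,"rz": 0,"hand": 9.18}])

```text
time: 7.45
position: [0.6395, -0.2648, 0.1482]
ee_rot: [[0.58, 0.814, -0.003], [0.814, -0.58, 0.001], [-0.0, -0.003, -1.0]]
wrist_force: [1.1, -1.0, 0.5]
width: 0.0915
grip_force: 0.0
```

apply_moves(plan=[{"tx": 0,"ty": 0,"tz": 6,"rx": 0,"ry": 0,"rz": 0,"hand": 9.18},{"tx": -0.5,"ty": 5,"tz": 9,"rx": 0,"ry": 0,"rz": 0,"hand": 9.18},{"tx": -1,"ty": 11,"tz": 9,"rx": 0,"ry": 0,"rz": 0,"hand": 9.18},{"tx": -1.5,"ty": 17,"tz": 9,"rx": 0,"ry": 0,"rz": 0,"hand": 9.18},{"tx": -2,"ty": 23,"tz": 9,"rx": 0,"ry": 0,"rz": 0,"hand": 9.18}])

```text
time: 8.07
position: [0.6198, -0.0333, 0.2389]
ee_rot: [[0.581, 0.814, 0.001], [0.814, -0.581, -0.0], [0.0, 0.001, -1.0]]
wrist_force: [1.8, 0.9, -0.2]
width: 0.0915
grip_force: 0.0
```

apply_moves(plan=[{"tx": -0.6,"ty": 6,"tz": 0,"rx": 0,"ry": 0,"rz": 0,"hand": 9.18},{"tx": -1.2,"ty": 12,"tz": 0,"rx": 0,"ry": 0,"rz": 0,"hand": 9.18},{"tx": -1.8,"ty": 18,"tz": 0,"rx": 0,"ry": 0,"rz": 0,"hand": 9.18},{"tx": -2.4,"ty": 24,"tz": 0,"rx": 0,"ry": 0,"rz": 0,"hand": 9.18},{"tx": -3,"ty": 30,"tz": 0,"rx": 0,"ry": 0,"rz": 0,"hand": 9.18}])

```text
time: 8.7
position: [0.5898, 0.2668, 0.2388]
ee_rot: [[0.58, 0.814, 0.001], [0.814, -0.58, 0.0], [0.0, 0.0, -1.0]]
wrist_force: [0.4, 0.5, 0.4]
width: 0.0916
grip_force: 0.0
```

apply_moves(plan=[{"tx": -0.3,"ty": 6.3,"tz": 0,"rx": 0,"ry": 0,"rz": 0,"hand": 9.18},{"tx": -0.3,"ty": 6.3,"tz": 0,"rx": 0,"ry": 0,"rz": 0,"hand": 9.18},{"tx": -0.3,"ty": 6.3,"tz": 0,"rx": 0,"ry": 0,"rz": 0,"hand": 9.18}])

```text
time: 9.07
position: [0.587, 0.3278, 0.2383]
ee_rot: [[0.58, 0.815, -0.0], [0.815, -0.58, -0.001], [-0.001, 0.0, -1.0]]
wrist_force: [-0.3, -0.5, -0.4]
width: 0.0918
grip_force: 0.0
```

Run:
```python
from h import *
np.set_printoptions(precision=4,suppress=True)
im=snap('side','s3.png');crop(im,150,150,230,180,3.4,'s3c.png')
o=arm.get_obs();print(o['position'],o['ee_rot'],o['q'],o['wrist_force'])
```

```text
[0.5874 0.327  0.2386] [[ 0.5807  0.8141 -0.0001]
 [ 0.8141 -0.5807 -0.0007]
 [-0.0006  0.0003 -1.    ]] [22.5954 36.0884 61.67   -0.0341 82.2612 58.1016] [ 0.3375  0.0242 -1.1682]
```

View pics/s3c.png

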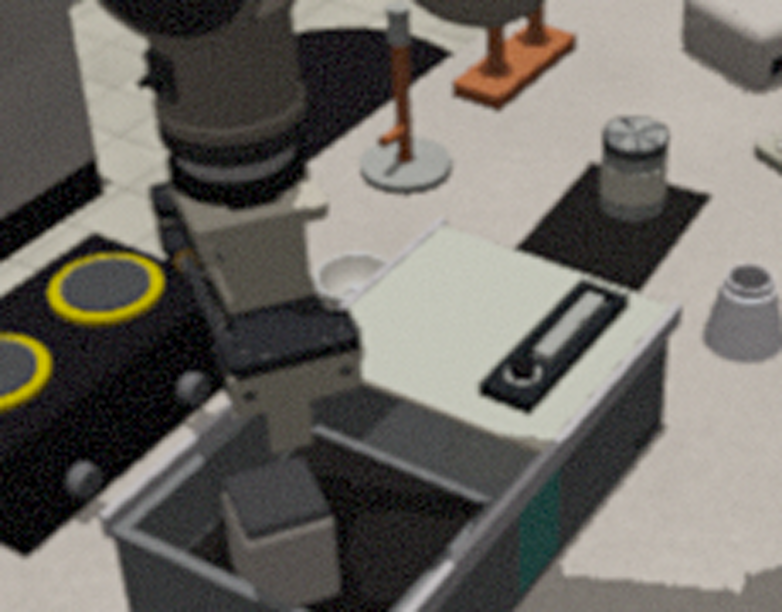

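Tin stands on the mat, canister unmoved. Grasp the canister.

apply_moves(plan=[{"tx": 0,"ty": 0,"tz": -4,"rx": 0,"ry": 0,"rz": 0,"hand": 9.18},{"tx": 0,"ty": 0,"tz": -8,"rx": 0,"ry": 0,"rz": 0,"hand": 9.18},{"tx": 0,"ty": 0,"tz": -11,"rx": 0,"ry": 0,"rz": 0,"hand": 9.18},{"tx": 0,"ty": 0,"tz": -12.9,"rx": 0,"ry": 0,"rz": 0,"hand": 9.18},{"tx": 0,"ty": 0,"tz": -12.9,"rx": 0,"ry": 0,"rz": 0,"hand": 9.18}])

```text
time: 9.75
position: [0.5869, 0.3258, 0.1083]
ee_rot: [[0.582, 0.813, -0.003], [0.813, -0.582, -0.002], [-0.003, -0.002, -1.0]]
wrist_force: [-0.1, 0.6, 0.8]
width: 0.092
grip_force: 0.0
```

apply_moves(plan=[{"tx": 0,"ty": 0,"tz": 0,"rx": 0,"ry": 0,"rz": 0,"hand": 5.2},{"tx": 0,"ty": 0,"tz": 0,"rx": 0,"ry": 0,"rz": 0,"hand": 5.2},{"tx": 0,"ty": 0,"tz": 0,"rx": 0,"ry": 0,"rz": 0,"hand": 5.2},{"tx": 0,"ty": 0,"tz": 0,"rx": 0,"ry": 0,"rz": 0,"hand": 5.2},{"tx": 0,"ty": 0,"tz": 0,"rx": 0,"ry": 0,"rz": 0,"hand": 5.2}])

```text
time: 10.38
position: [0.5872, 0.3281, 0.1102]
ee_rot: [[0.58, 0.815, 0.001], [0.815, -0.58, 0.0], [0.001, 0.0, -1.0]]
wrist_force: [-1.1, -0.5, 2.8]
width: 0.0582
grip_force: 30.0
```

apply_moves(plan=[{"tx": 0,"ty": 0,"tz": 2,"rx": 0,"ry": 0,"rz": 0,"hand": 5.2},{"tx": 0,"ty": 0,"tz": 5,"rx": 0,"ry": 0,"rz": 0,"hand": 5.2},{"tx": 0,"ty": 0,"tz": 9,"rx": 0,"ry": 0,"rz": 0,"hand": 5.2},{"tx": 0,"ty": -2,"tz": 12,"rx": 0,"ry": 0,"rz": 0,"hand": 5.2},{"tx": 0.5,"ty": -6,"tz": 13,"rx": 0,"ry": 0,"rz": 0,"hand": 5.2}])

```text
time: 11.0
position: [0.5923, 0.2688, 0.2416]
ee_rot: [[0.578, 0.816, 0.003], [0.816, -0.578, 0.001], [0.003, 0.002, -1.0]]
wrist_force: [-0.2, 0.3, -2.2]
width: 0.0581
grip_force: 30.0
```

apply_moves(plan=[{"tx": 0.6,"ty": -4.5,"tz": 0,"rx": 0,"ry": 0,"rz": 0,"hand": 5.2},{"tx": 1.2,"ty": -9,"tz": 0,"rx": 0,"ry": 0,"rz": 0,"hand": 5.2},{"tx": 1.8,"ty": -13.5,"tz": 0,"rx": 0,"ry": 0,"rz": 0,"hand": 5.2},{"tx": 2.4,"ty": -18,"tz": 0,"rx": 0,"ry": 0,"rz": 0,"hand": 5.2},{"tx": 3,"ty": -22.5,"tz": 0,"rx": 0,"ry": 0,"rz": 0,"hand": 5.2}])

```text
time: 11.62
position: [0.622, 0.0415, 0.2392]
ee_rot: [[0.58, 0.815, -0.001], [0.815, -0.58, -0.0], [-0.001, -0.001, -1.0]]
wrist_force: [0.5, 0.6, -1.4]
width: 0.058
grip_force: 30.0
```

apply_moves(plan=[{"tx": 0.5,"ty": -4.8,"tz": 0,"rx": 0,"ry": 0,"rz": 0,"hand": 5.2},{"tx": 1,"ty": -9.6,"tz": 0,"rx": 0,"ry": 0,"rz": 0,"hand": 5.2},{"tx": 1.4,"ty": -14.4,"tz": 0,"rx": 0,"ry": 0,"rz": 0,"hand": 5.2},{"tx": 1.8,"ty": -18.7,"tz": -2,"rx": 0,"ry": 0,"rz": 0,"hand": 5.2},{"tx": 1.8,"ty": -18.7,"tz": -5,"rx": 0,"ry": 0,"rz": 0,"hand": 5.2}])

```text
time: 12.25
position: [0.6403, -0.148, 0.1892]
ee_rot: [[0.584, 0.812, 0.001], [0.812, -0.584, -0.002], [-0.0, 0.002, -1.0]]
wrist_force: [-0.1, 0.9, -1.5]
width: 0.058
grip_force: 30.0
```

apply_moves(plan=[{"tx": 0,"ty": 0,"tz": -4,"rx": 0,"ry": 0,"rz": 0,"hand": 5.2},{"tx": 0,"ty": 0,"tz": -8,"rx": 0,"ry": 0,"rz": 0,"hand": 5.2},{"tx": 0,"ty": 0,"tz": -11,"rx": 0,"ry": 0,"rz": 0,"hand": 5.2},{"tx": 0,"ty": 0,"tz": -12.9,"rx": 0,"ry": 0,"rz": 0,"hand": 5.2},{"tx": 0,"ty": 0,"tz": -13.3,"rx": 0,"ry": 0,"rz": 0,"hand": 5.2}])

```text
time: 12.88
position: [0.6396, -0.1439, 0.0554]
ee_rot: [[0.58, 0.815, -0.002], [0.815, -0.58, 0.001], [-0.001, -0.002, -1.0]]
wrist_force: [-0.3, -0.9, -1.4]
width: 0.0577
grip_force: 30.0
```

apply_moves(plan=[{"tx": 0,"ty": 0,"tz": -0.1,"rx": 0,"ry": 0,"rz": 0,"hand": 5.2},{"tx": 0,"ty": 0,"tz": -0.2,"rx": 0,"ry": 0,"rz": 0,"hand": 5.2},{"tx": 0,"ty": 0,"tz": -0.2,"rx": 0,"ry": 0,"rz": 0,"hand": 5.2}])

```text
time: 13.25
position: [0.6406, -0.1442, 0.0557]
ee_rot: [[0.58, 0.814, 0.002], [0.814, -0.58, -0.001], [0.0, 0.002, -1.0]]
wrist_force: [0.2, 0.8, -1.5]
width: 0.0573
grip_force: 30.0
```

apply_moves(plan=[{"tx": 0,"ty": 0,"tz": -0.1,"rx": 0,"ry": 0,"rz": 0,"hand": 5.2},{"tx": 0,"ty": 0,"tz": -0.1,"rx": 0,"ry": 0,"rz": 0,"hand": 5.2}])

```text
time: 13.5
position: [0.6402, -0.1441, 0.0538]
ee_rot: [[0.58, 0.814, 0.0], [0.814, -0.58, -0.0], [0.0, 0.0, -1.0]]
wrist_force: [0.4, -1.4, -2.0]
width: 0.0577
grip_force: 30.0
```

apply_moves(plan=[{"tx": 0,"ty": 0,"tz": -0.1,"rx": 0,"ry": 0,"rz": 0,"hand": 5.2},{"tx": 0,"ty": 0,"tz": -0.1,"rx": 0,"ry": 0,"rz": 0,"hand": 5.2},{"tx": 0,"ty": 0,"tz": -0.1,"rx": 0,"ry": 0,"rz": 0,"hand": 9.18},{"tx": 0,"ty": 0,"tz": -0.1,"rx": 0,"ry": 0,"rz": 0,"hand": 9.18},{"tx": 0,"ty": 0,"tz": -0.1,"rx": 0,"ry": 0,"rz": 0,"hand": 9.18}])

```text
time: 14.12
position: [0.6402, -0.1441, 0.0526]
ee_rot: [[0.58, 0.814, 0.0], [0.814, -0.58, -0.0], [0.0, 0.0, -1.0]]
wrist_force: [-0.0, 0.3, 0.0]
width: 0.0836
grip_force: 0.0
```

apply_moves(plan=[{"tx": 0,"ty": 0,"tz": 3,"rx": 0,"ry": 0,"rz": 0,"hand": 9.18},{"tx": 0,"ty": 0,"tz": 8,"rx": 0,"ry": 0,"rz": 0,"hand": 9.18},{"tx": 0,"ty": 0,"tz": 13,"rx": 0,"ry": 0,"rz": 0,"hand": 9.18},{"tx": 0,"ty": 3,"tz": 16,"rx": 0,"ry": 0,"rz": 0.1,"hand": 5},{"tx": -1.5,"ty": 8,"tz": 16,"rx": 0,"ry": 0,"rz": 0.2,"hand": 0}])

```text
time: 14.75
position: [0.6269, -0.0649, 0.2158]
ee_rot: [[0.406, 0.914, 0.007], [0.914, -0.406, -0.002], [0.001, 0.007, -1.0]]
wrist_force: [0.9, 0.8, 0.5]
width: 0.0759
grip_force: 0.0
```

apply_moves(plan=[{"tx": -3,"ty": 5,"tz": 0,"rx": 0,"ry": 0,"rz": 0.1,"hand": 0},{"tx": -6,"ty": 11,"tz": 0,"rx": 0,"ry": 0,"rz": 0.2,"hand": 0},{"tx": -9,"ty": 17,"tz": 0,"rx": 0,"ry": 0,"rz": 0.3,"hand": 0},{"tx": -11,"ty": 21.2,"tz": 0,"rx": 0,"ry": 0,"rz": 0.42,"hand": 0},{"tx": -11,"ty": 21.2,"tz": 0,"rx": 0,"ry": 0,"rz": 0.42,"hand": 0}])

```text
time: 15.38
position: [0.5134, 0.151, 0.2131]
ee_rot: [[-0.007, 1.0, -0.0], [1.0, 0.007, 0.001], [0.001, -0.0, -1.0]]
wrist_force: [0.2, 0.4, -0.1]
width: 0.0261
grip_force: 0.0
```

apply_moves(plan=[{"tx": 0,"ty": 0,"tz": -2,"rx": 0,"ry": 0,"rz": 0,"hand": 0},{"tx": 0,"ty": 0,"tz": -4,"rx": 0,"ry": 0,"rz": 0,"hand": 0},{"tx": 0,"ty": 0,"tz": -4,"rx": 0,"ry": 0,"rz": 0,"hand": 0}])

```text
time: 15.75
position: [0.5148, 0.1469, 0.1715]
ee_rot: [[0.001, 1.0, -0.003], [1.0, -0.001, -0.001], [-0.001, -0.003, -1.0]]
wrist_force: [0.4, 0.3, 0.5]
width: 0.0007
grip_force: 0.0
```

Run:
```python
from h import *
np.set_printoptions(precision=4,suppress=True)
im=snap('side','s4.png');crop(im,220,130,200,150,4,'s4c.png')
o=arm.get_obs();print(o['position'],o['ee_rot'],o['q'],o['wrist_force'],o['width'])
for P in ([.5154,.1478,.135],[.516,.0815,.13],[.6402,-.144,.083],[.640,-.265,.081]): print(4*(proj('side',P)-[220,130]))
```

```text
[0.5154 0.1471 0.1726] [[ 0.0005  1.     -0.0008]
 [ 1.     -0.0005 -0.0003]
 [-0.0003 -0.0008 -1.    ]] [ 7.7402 24.9301 91.9845 -0.0119 63.132   7.7722] [ 0.347  -0.6662  0.6934] 0.0006367828750579327
[335.6419 523.8374]
[390.5761 470.8538]
[397.3365 304.2772]
[474.654  233.5698]
```

View pics/s4c.png

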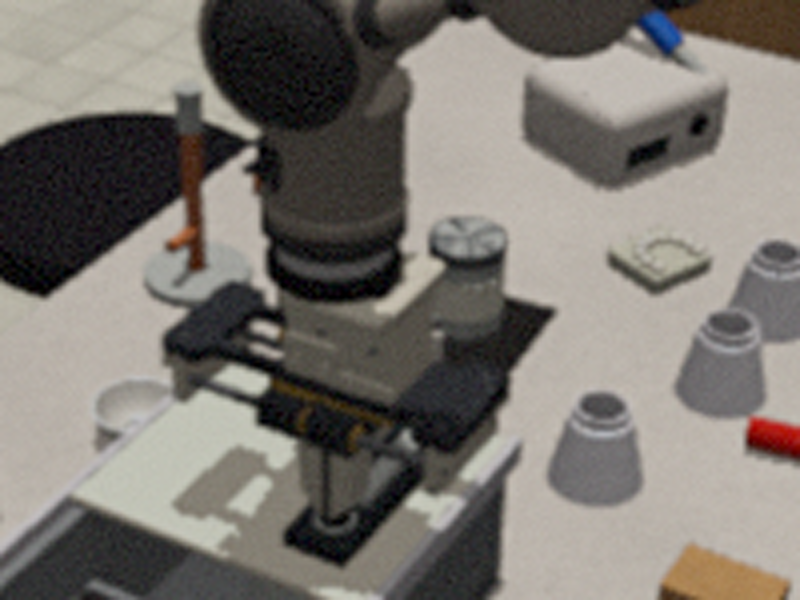

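Closed fingertips hang right above the button (crop ~(335,515)). Press down in fine steps.

apply_moves(plan=[{"tx": 0,"ty": 0.1,"tz": -0.5,"rx": 0,"ry": 0,"rz": 0,"hand": 0},{"tx": 0,"ty": 0.1,"tz": -1,"rx": 0,"ry": 0,"rz": 0,"hand": 0},{"tx": 0,"ty": 0.1,"tz": -1.2,"rx": 0,"ry": 0,"rz": 0,"hand": 0},{"tx": 0,"ty": 0.1,"tz": -1.2,"rx": 0,"ry": 0,"rz": 0,"hand": 0}])

```text
time: 16.3
position: [0.5162, 0.1488, 0.1626]
ee_rot: [[-0.001, 1.0, 0.004], [1.0, 0.001, 0.0], [0.0, 0.004, -1.0]]
wrist_force: [-1.1, -0.9, 10.1]
width: 0.0008
grip_force: 5.1
```

apply_moves(plan=[{"tx": 0,"ty": 0,"tz": -0.2,"rx": 0,"ry": 0,"rz": 0,"hand": 0},{"tx": 0,"ty": 0,"tz": -0.2,"rx": 0,"ry": 0,"rz": 0,"hand": 0}])

```text
time: 16.55
position: [0.5163, 0.149, 0.1622]
ee_rot: [[-0.001, 1.0, 0.005], [1.0, 0.001, 0.001], [0.001, 0.005, -1.0]]
wrist_force: [-5.9, -1.2, 21.2]
width: 0.0004
grip_force: 11.0
```

apply_moves(plan=[{"tx": 0,"ty": 0,"tz": -0.2,"rx": 0,"ry": 0,"rz": 0,"hand": 0},{"tx": 0,"ty": 0,"tz": -0.2,"rx": 0,"ry": 0,"rz": 0,"hand": 0}])

```text
time: 16.8
position: [0.5165, 0.1492, 0.1618]
ee_rot: [[-0.001, 1.0, 0.006], [1.0, 0.001, 0.001], [0.001, 0.006, -1.0]]
wrist_force: [-8.7, -1.9, 34.7]
width: 0.0003
grip_force: 16.8
```

apply_moves(plan=[{"tx": 0,"ty": 0,"tz": 1,"rx": 0,"ry": 0,"rz": 0,"hand": 0},{"tx": 0,"ty": 0,"tz": 5,"rx": 0,"ry": 0,"rz": 0,"hand": 0},{"tx": 0,"ty": 3,"tz": 8,"rx": 0,"ry": 0,"rz": 0,"hand": 0},{"tx": 0,"ty": 9,"tz": 8,"rx": 0,"ry": 0,"rz": 0,"hand": 0},{"tx": 0,"ty": 15,"tz": 8,"rx": 0,"ry": 0,"rz": 0,"hand": 4}])

```text
time: 17.42
position: [0.5153, 0.3002, 0.2374]
ee_rot: [[0.0, 1.0, 0.001], [1.0, -0.0, 0.0], [0.0, 0.001, -1.0]]
wrist_force: [0.8, -0.2, 0.2]
width: 0.0064
grip_force: 0.0
```

Run:
```python
from h import *
np.set_printoptions(precision=4,suppress=True)
im=snap('side','s5.png');im2=snap('top','t5.png')
a=cv2.resize(im[180:280,220:370],None,fx=4,fy=4,interpolation=2); b=cv2.resize(im2[205:255,240:390],None,fx=4,fy=4,interpolation=2)
cv2.imwrite('pics/s5c.png',np.vstack([a,b])[:,:,::-1])
o=arm.get_obs();print(o['position'],o['wrist_force'])
print(4*(proj('side',[.5154,.1478,.135])-[220,180]))
```

```text
[0.5141 0.3041 0.2364] [-0.6016 -0.1919 -0.9809]
[335.6419 323.8374]
```

View pics/s5c.png

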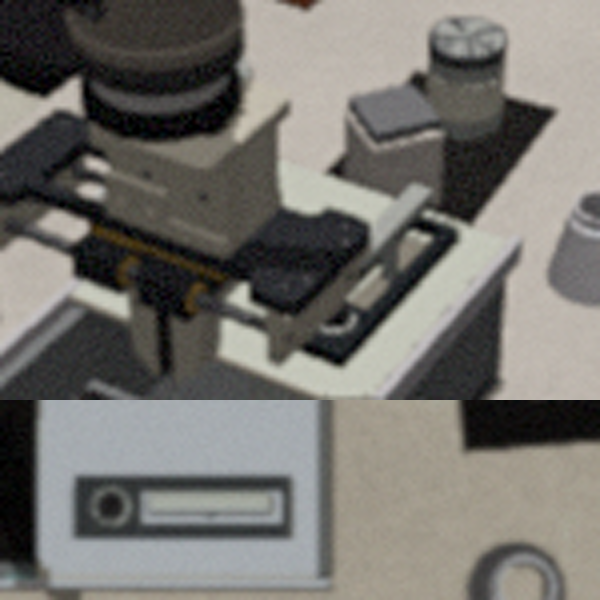

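The handle has popped out; both containers stand on the mat. Now grip the bar.

apply_moves(plan=[{"tx": 0,"ty": -6,"tz": 0,"rx": 0,"ry": 0,"rz": 0,"hand": 4},{"tx": 0,"ty": -12,"tz": 0,"rx": 0,"ry": 0,"rz": 0,"hand": 4},{"tx": 0,"ty": -18,"tz": 0,"rx": 0,"ry": 0,"rz": 0,"hand": 4},{"tx": 0,"ty": -21.9,"tz": 0,"rx": 0,"ry": 0,"rz": 0,"hand": 4},{"tx": 0,"ty": -21.9,"tz": 0,"rx": 0,"ry": 0,"rz": 0,"hand": 4}])

```text
time: 18.15
position: [0.515, 0.077, 0.2368]
ee_rot: [[0.004, 1.0, -0.0], [1.0, -0.004, -0.001], [-0.001, -0.0, -1.0]]
wrist_force: [-0.0, -0.2, -0.1]
width: 0.0403
grip_force: 0.0
```

apply_moves(plan=[{"tx": 0,"ty": 0,"tz": 0,"rx": 0,"ry": 0,"rz": 0,"hand": 4},{"tx": 0,"ty": 0,"tz": 0,"rx": 0,"ry": 0,"rz": 0,"hand": 4}])

```text
time: 18.4
position: [0.5151, 0.0809, 0.2366]
ee_rot: [[-0.002, 1.0, -0.0], [1.0, 0.002, 0.0], [0.0, -0.0, -1.0]]
wrist_force: [0.4, -0.1, 0.6]
width: 0.0402
grip_force: 0.0
```

apply_moves(plan=[{"tx": 0.1,"ty": 0,"tz": -3,"rx": 0,"ry": 0,"rz": 0,"hand": 4},{"tx": 0.1,"ty": 0,"tz": -6,"rx": 0,"ry": 0,"rz": 0,"hand": 4},{"tx": 0.1,"ty": 0,"tz": -7,"rx": 0,"ry": 0,"rz": 0,"hand": 4},{"tx": 0.1,"ty": 0,"tz": -7,"rx": 0,"ry": 0,"rz": 0,"hand": 4}])

```text
time: 18.9
position: [0.5161, 0.0805, 0.1666]
ee_rot: [[-0.002, 1.0, -0.001], [1.0, 0.002, 0.0], [0.0, -0.001, -1.0]]
wrist_force: [0.5, 0.4, 0.2]
width: 0.0398
grip_force: 0.0
```

apply_moves(plan=[{"tx": 0,"ty": 0,"tz": 0,"rx": 0,"ry": 0,"rz": 0,"hand": 1},{"tx": 0,"ty": 0,"tz": 0,"rx": 0,"ry": 0,"rz": 0,"hand": 1},{"tx": 0,"ty": 0,"tz": 0,"rx": 0,"ry": 0,"rz": 0,"hand": 1},{"tx": 0,"ty": 0,"tz": 0,"rx": 0,"ry": 0,"rz": 0,"hand": 1},{"tx": 0,"ty": 0,"tz": 0,"rx": 0,"ry": 0,"rz": 0,"hand": 1}])

```text
time: 19.52
position: [0.5149, 0.0799, 0.1666]
ee_rot: [[-0.001, 1.0, -0.003], [1.0, 0.001, -0.0], [-0.0, -0.003, -1.0]]
wrist_force: [-5.9, 0.4, 2.3]
width: 0.0139
grip_force: 30.0
```

apply_moves(plan=[{"tx": -0.1,"ty": 0,"tz": 0,"rx": 0,"ry": 0,"rz": 0.15,"hand": 1},{"tx": -0.1,"ty": 0,"tz": 0,"rx": 0,"ry": 0,"rz": 0.3,"hand": 1},{"tx": -0.1,"ty": 0,"tz": 0,"rx": 0,"ry": 0,"rz": 0.45,"hand": 1},{"tx": -0.1,"ty": 0,"tz": 0,"rx": 0,"ry": 0,"rz": 0.6,"hand": 1},{"tx": -0.1,"ty": 0,"tz": 0,"rx": 0,"ry": 0,"rz": 0.75,"hand": 1}])

```text
time: 20.15
position: [0.5163, 0.0801, 0.1674]
ee_rot: [[-0.686, 0.728, 0.003], [0.728, 0.686, 0.001], [-0.002, 0.003, -1.0]]
wrist_force: [2.2, 1.4, -0.2]
width: 0.0138
grip_force: 30.0
```

apply_moves(plan=[{"tx": 0,"ty": 0,"tz": 0,"rx": 0,"ry": 0,"rz": 0.15,"hand": 1},{"tx": 0,"ty": 0,"tz": 0,"rx": 0,"ry": 0,"rz": 0.3,"hand": 1},{"tx": 0,"ty": 0,"tz": 0,"rx": 0,"ry": 0,"rz": 0.45,"hand": 1},{"tx": 0,"ty": 0,"tz": 0,"rx": 0,"ry": 0,"rz": 0.6,"hand": 1},{"tx": 0,"ty": 0,"tz": 0,"rx": 0,"ry": 0,"rz": 0.7,"hand": 1}])

```text
time: 20.78
position: [0.5169, 0.0811, 0.1675]
ee_rot: [[-0.993, 0.116, 0.005], [0.116, 0.993, 0.003], [-0.004, 0.003, -1.0]]
wrist_force: [4.1, 7.3, -1.1]
width: 0.0138
grip_force: 30.0
```

Run:
```python
from h import *
np.set_printoptions(precision=4,suppress=True)
o=arm.get_obs();print(o['position'],o['ee_rot'],o['wrist_force'],o['moment'],o['q'])
```

```text
[0.5169 0.0811 0.1675] [[-0.9932  0.1163  0.0047]
 [ 0.1163  0.9932  0.0026]
 [-0.0044  0.0031 -1.    ]] [ 4.0792  7.2644 -1.1235] [ 1.0581 -0.7605 -0.0477] [  0.4375  23.8733  94.6736   0.1658  61.1834 -82.9629]
```

apply_moves(plan=[{"tx": 0,"ty": 0,"tz": 0,"rx": 0,"ry": 0,"rz": 0.05,"hand": 1},{"tx": 0,"ty": 0,"tz": 0,"rx": 0,"ry": 0,"rz": 0.08,"hand": 1},{"tx": 0,"ty": 0,"tz": 0,"rx": 0,"ry": 0,"rz": 0.05,"hand": 1},{"tx": 0,"ty": 1,"tz": 0,"rx": 0,"ry": 0,"rz": 0.05,"hand": 1},{"tx": 0,"ty": 3,"tz": 0,"rx": 0,"ry": 0,"rz": 0.05,"hand": 1}])

```text
time: 21.4
position: [0.5168, 0.1095, 0.1674]
ee_rot: [[-0.998, 0.07, 0.004], [0.07, 0.998, -0.001], [-0.004, -0.001, -1.0]]
wrist_force: [6.5, -1.4, -1.1]
width: 0.0137
grip_force: 30.0
```

apply_moves(plan=[{"tx": 0,"ty": 2.5,"tz": 0,"rx": 0,"ry": 0,"rz": 0,"hand": 1},{"tx": 0,"ty": 5,"tz": 0,"rx": 0,"ry": 0,"rz": 0,"hand": 1},{"tx": 0,"ty": 7.5,"tz": 0,"rx": 0,"ry": 0,"rz": 0,"hand": 1},{"tx": 0,"ty": 10,"tz": 0,"rx": 0,"ry": 0,"rz": 0,"hand": 1},{"tx": 0,"ty": 12,"tz": 0,"rx": 0,"ry": 0,"rz": 0,"hand": 1}])

```text
time: 22.02
position: [0.5165, 0.2308, 0.1674]
ee_rot: [[-0.998, 0.069, 0.004], [0.069, 0.998, -0.0], [-0.004, 0.0, -1.0]]
wrist_force: [6.4, -1.6, 1.7]
width: 0.0133
grip_force: 30.0
```

Run:
```python
from h import *
np.set_printoptions(precision=4,suppress=True)
o=arm.get_obs();print(o['position'],o['ee_rot'],o['wrist_force'],o['moment'],o['q'])
```

```text
[0.5165 0.2308 0.1674] [[-0.9976  0.0691  0.0036]
 [ 0.0691  0.9976 -0.0001]
 [-0.0036  0.0002 -1.    ]] [ 6.369  -1.5609  1.6647] [-0.2956 -1.0488 -0.0099] [ 16.3472  27.9882  87.6896  -0.0689  64.1245 -69.6629]
```

apply_moves(plan=[{"tx": -0.1,"ty": 1.5,"tz": 0,"rx": 0,"ry": 0,"rz": 0,"hand": 1},{"tx": -0.1,"ty": 2.5,"tz": 0,"rx": 0,"ry": 0,"rz": 0,"hand": 1},{"tx": -0.1,"ty": 3,"tz": 0,"rx": 0,"ry": 0,"rz": 0,"hand": 1},{"tx": -0.1,"ty": 3.2,"tz": 0,"rx": 0,"ry": 0,"rz": 0,"hand": 1},{"tx": -0.1,"ty": 3.2,"tz": 0,"rx": 0,"ry": 0,"rz": 0,"hand": 1}])

```text
time: 22.65
position: [0.5163, 0.2614, 0.1675]
ee_rot: [[-0.998, 0.069, 0.005], [0.069, 0.998, -0.001], [-0.005, -0.0, -1.0]]
wrist_force: [7.9, -3.1, 1.3]
width: 0.014
grip_force: 30.0
```

Hatch is at full travel (0.180 m). Release, lift, go to the nearest sleeve.

apply_moves(plan=[{"tx": 0,"ty": 0,"tz": 0,"rx": 0,"ry": 0,"rz": 0,"hand": 5},{"tx": 0,"ty": 0,"tz": 0,"rx": 0,"ry": 0,"rz": 0,"hand": 5},{"tx": 0,"ty": 0,"tz": 0,"rx": 0,"ry": 0,"rz": 0,"hand": 5},{"tx": 0,"ty": 0,"tz": 4,"rx": 0,"ry": 0,"rz": 0,"hand": 5},{"tx": 0,"ty": 0,"tz": 8,"rx": 0,"ry": 0,"rz": 0,"hand": 5}])

```text
time: 23.28
position: [0.5136, 0.2619, 0.2472]
ee_rot: [[-0.998, 0.07, -0.002], [0.07, 0.998, -0.0], [0.002, -0.0, -1.0]]
wrist_force: [0.8, 1.3, 0.4]
width: 0.0499
grip_force: 0.0
```

apply_moves(plan=[{"tx": -2.5,"ty": -20,"tz": 0,"rx": 0,"ry": 0,"rz": -0.75,"hand": 7},{"tx": -2.5,"ty": -20,"tz": 0,"rx": 0,"ry": 0,"rz": -0.75,"hand": 7},{"tx": -2.5,"ty": -20,"tz": 0,"rx": 0,"ry": 0,"rz": -0.75,"hand": 7},{"tx": -2.5,"ty": -20,"tz": 0,"rx": 0,"ry": 0,"rz": -0.75,"hand": 7},{"tx": -2.5,"ty": -20,"tz": 0,"rx": 0,"ry": 0,"rz": -0.75,"hand": 7}])

```text
time: 23.9
position: [0.489, 0.061, 0.2469]
ee_rot: [[-0.682, 0.731, 0.0], [0.731, 0.682, 0.0], [0.0, 0.0, -1.0]]
wrist_force: [0.3, 0.6, -0.2]
width: 0.0701
grip_force: 0.0
```

apply_moves(plan=[{"tx": -2.6,"ty": -19.7,"tz": -6,"rx": 0,"ry": 0,"rz": -0.75,"hand": 7},{"tx": -2.6,"ty": -19.7,"tz": -6,"rx": 0,"ry": 0,"rz": -0.75,"hand": 7},{"tx": -2.6,"ty": -19.7,"tz": -6,"rx": 0,"ry": 0,"rz": -0.75,"hand": 7},{"tx": -2.6,"ty": -19.7,"tz": -6,"rx": 0,"ry": 0,"rz": -0.75,"hand": 7},{"tx": -2.6,"ty": -19.7,"tz": -6,"rx": 0,"ry": 0,"rz": -0.75,"hand": 7}])

```text
time: 24.52
position: [0.4632, -0.1351, 0.1862]
ee_rot: [[-0.005, 1.0, -0.001], [1.0, 0.005, 0.001], [0.001, -0.001, -1.0]]
wrist_force: [-0.2, -1.1, 0.6]
width: 0.0705
grip_force: 0.0
```

Run:
```python
from h import *
np.set_printoptions(precision=4,suppress=True)
im=snap('side','s6.png');im2=snap('top','t6.png')
a=cv2.resize(im[190:310,190:390],None,fx=4,fy=4,interpolation=2)[:,:800]; b=im2[165:260,170:330]
b=cv2.resize(b,None,fx=5,fy=5,interpolation=2)
cv2.imwrite('pics/s6c.png',a[:,:,::-1]); cv2.imwrite('pics/t6c.png',b[:,:,::-1])
o=arm.get_obs();print(o['position'],o['ee_rot'],o['wrist_force'])
```

```text
[ 0.4636 -0.1338  0.1869] [[-0.0079  1.      0.0002]
 [ 1.      0.0079  0.0005]
 [ 0.0005  0.0002 -1.    ]] [ 0.3912 -0.0117  1.0319]
```

View pics/t6c.png

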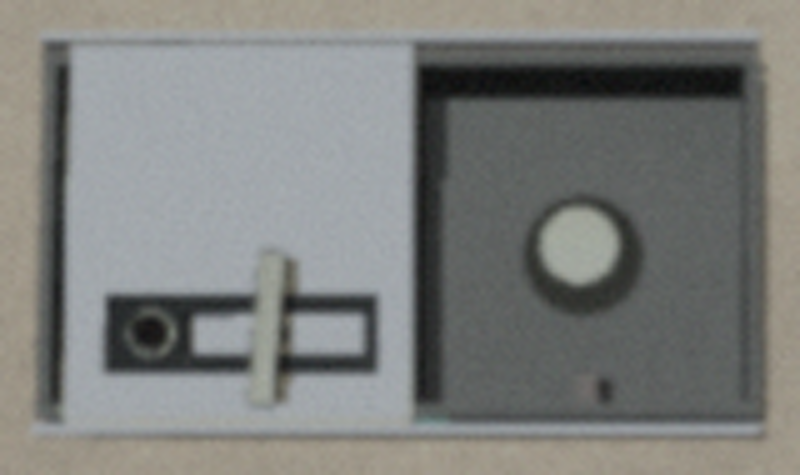

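Top crop: hatch fully open, post top centre (579,245), foot centre (583,254).

Run:
```python
from h import *
np.set_printoptions(precision=4,suppress=True)
f=lambda U,V,z:at('top',(U+.5)/5-.5+170,(V+.5)/5-.5+165,z)
print(f(579,245,.062),f(583,254,.006),f(265,327,.172))
```

```text
[0.5705 0.1038 0.062 ] [0.5718 0.1038 0.006 ] [0.5145 0.262  0.172 ]
```

apply_moves(plan=[{"tx": 0.2,"ty": -0.1,"tz": -4,"rx": 0,"ry": 0,"rz": 0,"hand": 7},{"tx": 0.2,"ty": -0.1,"tz": -7,"rx": 0,"ry": 0,"rz": 0,"hand": 7},{"tx": 0.2,"ty": -0.1,"tz": -9,"rx": 0,"ry": 0,"rz": 0,"hand": 7},{"tx": 0.2,"ty": -0.1,"tz": -10,"rx": 0,"ry": 0,"rz": 0,"hand": 7},{"tx": 0.2,"ty": -0.1,"tz": -10,"rx": 0,"ry": 0,"rz": 0,"hand": 7}])

```text
time: 25.25
position: [0.4654, -0.1352, 0.0868]
ee_rot: [[-0.004, 1.0, -0.0], [1.0, 0.004, 0.0], [0.0, -0.0, -1.0]]
wrist_force: [-0.3, -0.3, 0.7]
width: 0.0702
grip_force: 0.0
```

apply_moves(plan=[{"tx": 0,"ty": 0,"tz": -0.7,"rx": 0,"ry": 0,"rz": 0,"hand": 7},{"tx": 0,"ty": 0,"tz": -0.7,"rx": 0,"ry": 0,"rz": 0,"hand": 5},{"tx": 0,"ty": 0,"tz": -0.7,"rx": 0,"ry": 0,"rz": 0,"hand": 3.7},{"tx": 0,"ty": 0,"tz": -0.7,"rx": 0,"ry": 0,"rz": 0,"hand": 3.7},{"tx": 0,"ty": 0,"tz": -0.7,"rx": 0,"ry": 0,"rz": 0,"hand": 3.7}])

```text
time: 25.88
position: [0.4653, -0.1363, 0.0799]
ee_rot: [[-0.001, 1.0, 0.001], [1.0, 0.001, -0.0], [-0.0, 0.001, -1.0]]
wrist_force: [0.2, 0.3, 1.1]
width: 0.0393
grip_force: 30.0
```

apply_moves(plan=[{"tx": 0,"ty": 0,"tz": 0,"rx": 0,"ry": 0,"rz": 0,"hand": 3.7},{"tx": 0,"ty": 0,"tz": 0,"rx": 0,"ry": 0,"rz": 0,"hand": 3.7}])

```text
time: 26.12
position: [0.4654, -0.1363, 0.0799]
ee_rot: [[-0.001, 1.0, 0.001], [1.0, 0.001, -0.0], [-0.0, 0.001, -1.0]]
wrist_force: [-0.5, 0.4, 1.3]
width: 0.0394
grip_force: 30.0
```

apply_moves(plan=[{"tx": 0,"ty": 0,"tz": 1,"rx": 0,"ry": 0,"rz": 0,"hand": 3.7},{"tx": 0,"ty": 0,"tz": 3,"rx": 0,"ry": 0,"rz": 0,"hand": 3.7},{"tx": 0,"ty": 0,"tz": 3,"rx": 0,"ry": 0,"rz": 0,"hand": 3.7},{"tx": 0,"ty": 0,"tz": 3,"rx": 0,"ry": 0,"rz": 0,"hand": 3.7}])

```text
time: 26.62
position: [0.4649, -0.136, 0.1094]
ee_rot: [[-0.001, 1.0, -0.0], [1.0, 0.001, 0.0], [0.0, -0.0, -1.0]]
wrist_force: [-0.1, 0.1, -0.9]
width: 0.0391
grip_force: 30.0
```

Run:
```python
from h import *
np.set_printoptions(precision=4,suppress=True)
im=snap('side','s7.png');crop(im,310,170,120,100,6,'s7c.png')
o=arm.get_obs();print(o['position'],o['wrist_force'],o['width'])
p=o['position']
for dz in(-.0795,-.0795+.064,-.022): print(6*(proj('side',p+[0,0,dz])-[310,170]))
```

```text
[ 0.4647 -0.1359  0.1092] [-0.3139 -0.2265 -0.2966] 0.03932146123835987
[362.521  423.6722]
[373.8835 314.917 ]
[372.6984 326.2449]
```

View pics/s7c.png

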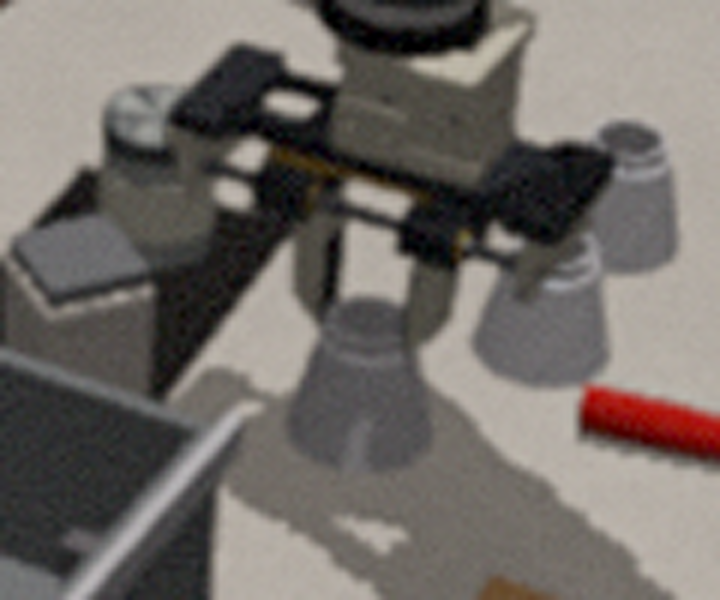

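Sleeve held upright, foot centred at ~(362,425) as predicted. Carry over the post.

apply_moves(plan=[{"tx": 0,"ty": 0,"tz": 4,"rx": 0,"ry": 0,"rz": 0,"hand": 3.7},{"tx": 0,"ty": 0,"tz": 8,"rx": 0,"ry": 0,"rz": 0,"hand": 3.7},{"tx": 0,"ty": 0,"tz": 12,"rx": 0,"ry": 0,"rz": 0,"hand": 3.7},{"tx": 1,"ty": 2,"tz": 13,"rx": 0,"ry": 0,"rz": 0,"hand": 3.7},{"tx": 2.6,"ty": 6,"tz": 13,"rx": 0,"ry": 0,"rz": 0,"hand": 3.7}])

```text
time: 27.3
position: [0.4916, -0.0766, 0.2402]
ee_rot: [[0.002, 1.0, 0.001], [1.0, -0.002, -0.001], [-0.001, 0.001, -1.0]]
wrist_force: [1.5, -0.2, -0.8]
width: 0.0391
grip_force: 30.0
```

apply_moves(plan=[{"tx": 1.8,"ty": 4,"tz": 0,"rx": 0,"ry": 0,"rz": 0,"hand": 3.7},{"tx": 3.6,"ty": 8,"tz": 0,"rx": 0,"ry": 0,"rz": 0,"hand": 3.7},{"tx": 5.4,"ty": 12,"tz": 0,"rx": 0,"ry": 0,"rz": 0,"hand": 3.7},{"tx": 7.2,"ty": 15.5,"tz": 0,"rx": 0,"ry": 0,"rz": 0,"hand": 3.7},{"tx": 8,"ty": 18,"tz": 0,"rx": 0,"ry": 0,"rz": 0,"hand": 3.7}])

```text
time: 27.92
position: [0.5714, 0.1055, 0.2384]
ee_rot: [[-0.002, 1.0, -0.002], [1.0, 0.002, 0.0], [0.0, -0.002, -1.0]]
wrist_force: [0.9, 0.0, -2.0]
width: 0.0391
grip_force: 30.0
```

apply_moves(plan=[{"tx": 0,"ty": 0,"tz": -3,"rx": 0,"ry": 0,"rz": 0,"hand": 3.7},{"tx": 0,"ty": 0,"tz": -4,"rx": 0,"ry": 0,"rz": 0,"hand": 3.7},{"tx": 0,"ty": 0,"tz": -4,"rx": 0,"ry": 0,"rz": 0,"hand": 3.7}])

```text
time: 28.3
position: [0.5706, 0.1035, 0.1988]
ee_rot: [[-0.001, 1.0, -0.002], [1.0, 0.001, -0.0], [-0.0, -0.002, -1.0]]
wrist_force: [0.9, 0.0, -0.8]
width: 0.0393
grip_force: 30.0
```

apply_moves(plan=[{"tx": 0,"ty": 0,"tz": -3,"rx": 0,"ry": 0,"rz": 0,"hand": 3.7},{"tx": 0,"ty": 0,"tz": -5,"rx": 0,"ry": 0,"rz": 0,"hand": 3.7},{"tx": 0,"ty": 0,"tz": -7,"rx": 0,"ry": 0,"rz": 0,"hand": 3.7},{"tx": 0,"ty": 0,"tz": -8.2,"rx": 0,"ry": 0,"rz": 0,"hand": 3.7},{"tx": 0,"ty": 0,"tz": -8.7,"rx": 0,"ry": 0,"rz": 0,"hand": 3.7}])

```text
time: 28.92
position: [0.5714, 0.1036, 0.1128]
ee_rot: [[-0.001, 1.0, 0.0], [1.0, 0.001, 0.0], [0.0, 0.0, -1.0]]
wrist_force: [-0.2, 0.6, -1.2]
width: 0.0392
grip_force: 30.0
```

apply_moves(plan=[{"tx": 0,"ty": 0,"tz": -0.3,"rx": 0,"ry": 0,"rz": 0,"hand": 3.7},{"tx": 0,"ty": 0,"tz": -0.5,"rx": 0,"ry": 0,"rz": 0,"hand": 3.7},{"tx": 0,"ty": 0,"tz": -0.5,"rx": 0,"ry": 0,"rz": 0,"hand": 3.7}])

```text
time: 29.3
position: [0.5713, 0.1039, 0.108]
ee_rot: [[-0.001, 1.0, 0.001], [1.0, 0.001, -0.0], [-0.0, 0.001, -1.0]]
wrist_force: [1.1, -0.6, -0.7]
width: 0.039
grip_force: 30.0
```

apply_moves(plan=[{"tx": 0,"ty": 0,"tz": -0.2,"rx": 0,"ry": 0,"rz": 0,"hand": 3.7},{"tx": 0,"ty": 0,"tz": -0.2,"rx": 0,"ry": 0,"rz": 0,"hand": 3.7}])

```text
time: 29.55
position: [0.5711, 0.1039, 0.1057]
ee_rot: [[-0.001, 1.0, -0.0], [1.0, 0.001, -0.0], [-0.0, -0.0, -1.0]]
wrist_force: [-0.1, -0.3, 0.2]
width: 0.0394
grip_force: 30.0
```

apply_moves(plan=[{"tx": 0,"ty": 0,"tz": -0.2,"rx": 0,"ry": 0,"rz": 0,"hand": 3.7},{"tx": 0,"ty": 0,"tz": -0.4,"rx": 0,"ry": 0,"rz": 0,"hand": 3.7},{"tx": 0,"ty": 0,"tz": -0.4,"rx": 0,"ry": 0,"rz": 0,"hand": 3.7}])

```text
time: 29.92
position: [0.571, 0.1039, 0.1015]
ee_rot: [[-0.001, 1.0, -0.0], [1.0, 0.001, -0.0], [-0.0, -0.0, -1.0]]
wrist_force: [-0.6, 0.1, -2.0]
width: 0.0395
grip_force: 30.0
```

apply_moves(plan=[{"tx": 0,"ty": 0,"tz": -0.2,"rx": 0,"ry": 0,"rz": 0,"hand": 3.7},{"tx": 0,"ty": 0,"tz": -0.3,"rx": 0,"ry": 0,"rz": 0,"hand": 3.7},{"tx": 0,"ty": 0,"tz": -0.3,"rx": 0,"ry": 0,"rz": 0,"hand": 3.7}])

```text
time: 30.3
position: [0.5711, 0.1037, 0.0987]
ee_rot: [[-0.001, 1.0, -0.0], [1.0, 0.001, -0.0], [-0.0, -0.0, -1.0]]
wrist_force: [-0.4, -1.6, -0.7]
width: 0.039
grip_force: 30.0
```

apply_moves(plan=[{"tx": 0,"ty": 0,"tz": -0.2,"rx": 0,"ry": 0,"rz": 0,"hand": 3.7},{"tx": 0,"ty": 0,"tz": -0.2,"rx": 0,"ry": 0,"rz": 0,"hand": 3.7}])

```text
time: 30.55
position: [0.5711, 0.1036, 0.0967]
ee_rot: [[-0.001, 1.0, -0.0], [1.0, 0.001, -0.0], [-0.0, -0.0, -1.0]]
wrist_force: [-0.5, -2.0, 0.1]
width: 0.0387
grip_force: 30.0
```

apply_moves(plan=[{"tx": 0,"ty": 0,"tz": -0.1,"rx": 0,"ry": 0,"rz": 0,"hand": 3.7},{"tx": 0,"ty": 0,"tz": -0.1,"rx": 0,"ry": 0,"rz": 0,"hand": 3.7}])

```text
time: 30.8
position: [0.5711, 0.1037, 0.0959]
ee_rot: [[-0.001, 1.0, -0.0], [1.0, 0.001, -0.0], [-0.0, -0.0, -1.0]]
wrist_force: [-1.7, -4.2, 3.5]
width: 0.0392
grip_force: 30.0
```

Light contact: release and go for sleeve 1.

apply_moves(plan=[{"tx": 0,"ty": 0,"tz": 0,"rx": 0,"ry": 0,"rz": 0,"hand": 6.5},{"tx": 0,"ty": 0,"tz": 0,"rx": 0,"ry": 0,"rz": 0,"hand": 6.5},{"tx": 0,"ty": 0,"tz": 0,"rx": 0,"ry": 0,"rz": 0,"hand": 6.5},{"tx": 0,"ty": 0,"tz": 2,"rx": 0,"ry": 0,"rz": 0,"hand": 6.5},{"tx": 0,"ty": 0,"tz": 6,"rx": 0,"ry": 0,"rz": 0,"hand": 6.5}])

```text
time: 31.42
position: [0.5701, 0.104, 0.1547]
ee_rot: [[-0.001, 1.0, -0.004], [1.0, 0.001, 0.0], [0.0, -0.004, -1.0]]
wrist_force: [0.9, 0.2, 1.0]
width: 0.0653
grip_force: 0.0
```

apply_moves(plan=[{"tx": 0,"ty": 0,"tz": 5,"rx": 0,"ry": 0,"rz": 0,"hand": 7},{"tx": -1.5,"ty": -4,"tz": 7,"rx": 0,"ry": 0,"rz": 0,"hand": 7},{"tx": -3.5,"ty": -9.5,"tz": 7,"rx": 0,"ry": 0,"rz": 0,"hand": 7},{"tx": -5.5,"ty": -15,"tz": 7,"rx": 0,"ry": 0,"rz": 0,"hand": 7},{"tx": -7.5,"ty": -20.5,"tz": 7,"rx": 0,"ry": 0,"rz": 0,"hand": 7}])

```text
time: 32.05
position: [0.4955, -0.1025, 0.2259]
ee_rot: [[-0.002, 1.0, 0.001], [1.0, 0.002, -0.0], [-0.0, 0.001, -1.0]]
wrist_force: [1.4, -0.1, 0.5]
width: 0.0696
grip_force: 0.0
```

apply_moves(plan=[{"tx": -2,"ty": -5.5,"tz": 0,"rx": 0,"ry": 0,"rz": 0,"hand": 7},{"tx": -4,"ty": -11,"tz": -1,"rx": 0,"ry": 0,"rz": 0,"hand": 7},{"tx": -6,"ty": -16,"tz": -4,"rx": 0,"ry": 0,"rz": 0,"hand": 7},{"tx": -6.8,"ty": -17.9,"tz": -8,"rx": 0,"ry": 0,"rz": 0,"hand": 7},{"tx": -6.8,"ty": -17.9,"tz": -8,"rx": 0,"ry": 0,"rz": 0,"hand": 7}])

```text
time: 32.67
position: [0.4263, -0.2802, 0.1433]
ee_rot: [[0.002, 1.0, -0.004], [1.0, -0.002, 0.004], [0.004, -0.004, -1.0]]
wrist_force: [0.3, 0.1, 0.3]
width: 0.0697
grip_force: 0.0
```

Run:
```python
from h import *
np.set_printoptions(precision=4,suppress=True)
im=snap('side','s8.png');im2=snap('top','t8.png')
a=cv2.resize(im[160:300,250:450],None,fx=3,fy=3,interpolation=2); b=cv2.resize(im2[190:240,260:360],None,fx=6,fy=6,interpolation=2)
b=b[:180]
cv2.imwrite('pics/s8c.png',np.vstack([a,b])[:,:,::-1])
o=arm.get_obs();print(o['position'],o['wrist_force'])
```

```text
[ 0.4286 -0.2799  0.1463] [-0.5093  0.5649  0.5103]
```

View pics/s8c.png

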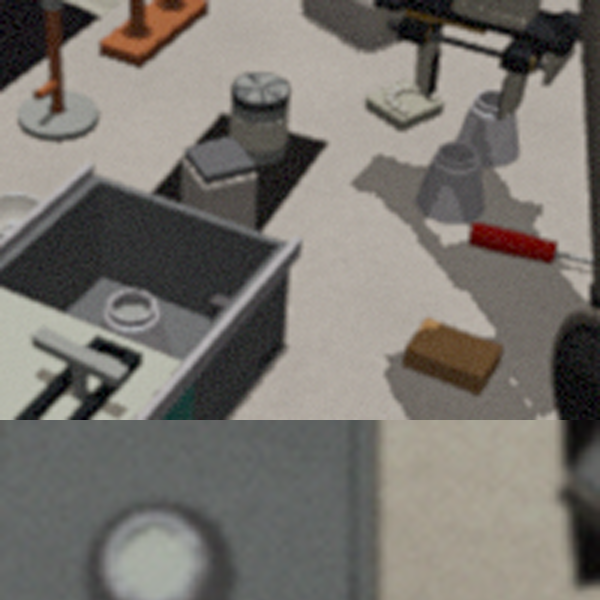

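Sleeve 0 sits upright on the post. Grasp sleeve 1.

apply_moves(plan=[{"tx": -0.05,"ty": 0,"tz": -3,"rx": 0,"ry": 0,"rz": 0,"hand": 7},{"tx": -0.05,"ty": 0,"tz": -5,"rx": 0,"ry": 0,"rz": 0,"hand": 7},{"tx": -0.05,"ty": 0,"tz": -6.2,"rx": 0,"ry": 0,"rz": 0,"hand": 7},{"tx": -0.05,"ty": 0,"tz": -6.6,"rx": 0,"ry": 0,"rz": 0,"hand": 7},{"tx": -0.05,"ty": 0,"tz": -6.6,"rx": 0,"ry": 0,"rz": 0,"hand": 7}])

```text
time: 33.4
position: [0.4282, -0.2801, 0.0804]
ee_rot: [[-0.002, 1.0, 0.001], [1.0, 0.002, -0.001], [-0.001, 0.001, -1.0]]
wrist_force: [-0.1, -0.0, 0.2]
width: 0.0702
grip_force: 0.0
```

apply_moves(plan=[{"tx": 0,"ty": 0,"tz": 0,"rx": 0,"ry": 0,"rz": 0,"hand": 3.7},{"tx": 0,"ty": 0,"tz": 0,"rx": 0,"ry": 0,"rz": 0,"hand": 3.7},{"tx": 0,"ty": 0,"tz": 0,"rx": 0,"ry": 0,"rz": 0,"hand": 3.7},{"tx": 0,"ty": 0,"tz": 0,"rx": 0,"ry": 0,"rz": 0,"hand": 3.7},{"tx": 0,"ty": 0,"tz": 0,"rx": 0,"ry": 0,"rz": 0,"hand": 3.7}])

```text
time: 34.02
position: [0.4278, -0.2803, 0.0799]
ee_rot: [[-0.001, 1.0, 0.0], [1.0, 0.001, -0.0], [-0.0, 0.0, -1.0]]
wrist_force: [0.7, 0.7, 1.8]
width: 0.0394
grip_force: 30.0
```

Run:
```python
from h import *
np.set_printoptions(precision=4,suppress=True)
print(at('top',260+155.5/6-.5,190+140.5/6-.5,.078))
```

```text
[0.5706 0.1031 0.078 ]
```

apply_moves(plan=[{"tx": 0,"ty": 0,"tz": 1.5,"rx": 0,"ry": 0,"rz": 0,"hand": 3.7},{"tx": 0,"ty": 0,"tz": 5,"rx": 0,"ry": 0,"rz": 0,"hand": 3.7},{"tx": 0,"ty": 0,"tz": 9,"rx": 0,"ry": 0,"rz": 0,"hand": 3.7},{"tx": 0,"ty": 1,"tz": 13,"rx": 0,"ry": 0,"rz": 0,"hand": 3.7},{"tx": 1.5,"ty": 4,"tz": 16,"rx": 0,"ry": 0,"rz": 0,"hand": 3.7}])

```text
time: 34.65
position: [0.4424, -0.2407, 0.2424]
ee_rot: [[0.001, 1.0, 0.002], [1.0, -0.001, -0.002], [-0.002, 0.002, -1.0]]
wrist_force: [1.0, -0.1, -1.3]
width: 0.0393
grip_force: 30.0
```

apply_moves(plan=[{"tx": 1.7,"ty": 4.5,"tz": 0,"rx": 0,"ry": 0,"rz": 0,"hand": 3.7},{"tx": 3.4,"ty": 9,"tz": 0,"rx": 0,"ry": 0,"rz": 0,"hand": 3.7},{"tx": 5.1,"ty": 13.5,"tz": 0,"rx": 0,"ry": 0,"rz": 0,"hand": 3.7},{"tx": 6.8,"ty": 18,"tz": 0,"rx": 0,"ry": 0,"rz": 0,"hand": 3.7},{"tx": 8.5,"ty": 22.5,"tz": 0,"rx": 0,"ry": 0,"rz": 0,"hand": 3.7}])

```text
time: 35.28
position: [0.5278, -0.0136, 0.2406]
ee_rot: [[-0.001, 1.0, 0.001], [1.0, 0.001, -0.0], [-0.0, 0.001, -1.0]]
wrist_force: [1.4, -0.4, -1.2]
width: 0.0399
grip_force: 30.0
```

apply_moves(plan=[{"tx": 1.6,"ty": 4.5,"tz": 0,"rx": 0,"ry": 0,"rz": 0,"hand": 3.7},{"tx": 3.2,"ty": 8.5,"tz": 0,"rx": 0,"ry": 0,"rz": 0,"hand": 3.7},{"tx": 4.3,"ty": 11.8,"tz": 0,"rx": 0,"ry": 0,"rz": 0,"hand": 3.7},{"tx": 4.3,"ty": 11.8,"tz": -2,"rx": 0,"ry": 0,"rz": 0,"hand": 3.7},{"tx": 4.3,"ty": 11.8,"tz": -2,"rx": 0,"ry": 0,"rz": 0,"hand": 3.7}])

```text
time: 35.9
position: [0.5696, 0.1032, 0.2189]
ee_rot: [[-0.002, 1.0, -0.003], [1.0, 0.002, -0.0], [-0.0, -0.003, -1.0]]
wrist_force: [-0.7, 0.2, -1.7]
width: 0.0398
grip_force: 30.0
```

apply_moves(plan=[{"tx": 0.1,"ty": 0,"tz": -3,"rx": 0,"ry": 0,"rz": 0,"hand": 3.7},{"tx": 0.1,"ty": 0,"tz": -6,"rx": 0,"ry": 0,"rz": 0,"hand": 3.7},{"tx": 0.1,"ty": 0,"tz": -8,"rx": 0,"ry": 0,"rz": 0,"hand": 3.7},{"tx": 0.1,"ty": 0,"tz": -9,"rx": 0,"ry": 0,"rz": 0,"hand": 3.7},{"tx": 0.1,"ty": 0,"tz": -9.4,"rx": 0,"ry": 0,"rz": 0,"hand": 3.7}])

```text
time: 36.52
position: [0.572, 0.1026, 0.1262]
ee_rot: [[-0.0, 1.0, 0.001], [1.0, 0.0, -0.0], [-0.0, 0.001, -1.0]]
wrist_force: [-0.5, -0.1, 0.2]
width: 0.0398
grip_force: 30.0
```

apply_moves(plan=[{"tx": 0,"ty": 0,"tz": -0.3,"rx": 0,"ry": 0,"rz": 0,"hand": 3.7},{"tx": 0,"ty": 0,"tz": -0.5,"rx": 0,"ry": 0,"rz": 0,"hand": 3.7},{"tx": 0,"ty": 0,"tz": -0.5,"rx": 0,"ry": 0,"rz": 0,"hand": 3.7}])

```text
time: 36.9
position: [0.5717, 0.1029, 0.121]
ee_rot: [[-0.001, 1.0, 0.0], [1.0, 0.001, 0.0], [0.0, 0.0, -1.0]]
wrist_force: [0.4, -1.2, -0.8]
width: 0.0395
grip_force: 30.0
```

apply_moves(plan=[{"tx": 0,"ty": 0,"tz": -0.2,"rx": 0,"ry": 0,"rz": 0,"hand": 3.7},{"tx": 0,"ty": 0,"tz": -0.4,"rx": 0,"ry": 0,"rz": 0,"hand": 3.7},{"tx": 0,"ty": 0,"tz": -0.4,"rx": 0,"ry": 0,"rz": 0,"hand": 3.7}])

```text
time: 37.28
position: [0.5715, 0.1029, 0.1165]
ee_rot: [[-0.001, 1.0, -0.0], [1.0, 0.001, -0.0], [-0.0, -0.0, -1.0]]
wrist_force: [-0.1, 0.2, -0.7]
width: 0.0396
grip_force: 30.0
```

apply_moves(plan=[{"tx": -0.05,"ty": 0,"tz": -0.2,"rx": 0,"ry": 0,"rz": 0,"hand": 3.7},{"tx": -0.05,"ty": 0,"tz": -0.3,"rx": 0,"ry": 0,"rz": 0,"hand": 3.7},{"tx": -0.05,"ty": 0,"tz": -0.3,"rx": 0,"ry": 0,"rz": 0,"hand": 3.7}])

```text
time: 37.65
position: [0.5711, 0.1029, 0.1136]
ee_rot: [[-0.001, 1.0, -0.0], [1.0, 0.001, -0.0], [-0.0, -0.0, -1.0]]
wrist_force: [0.3, -0.3, -0.7]
width: 0.0395
grip_force: 30.0
```

apply_moves(plan=[{"tx": 0,"ty": 0,"tz": -0.2,"rx": 0,"ry": 0,"rz": 0,"hand": 3.7},{"tx": 0,"ty": 0,"tz": -0.2,"rx": 0,"ry": 0,"rz": 0,"hand": 3.7}])

```text
time: 37.9
position: [0.5711, 0.1029, 0.1116]
ee_rot: [[-0.001, 1.0, -0.0], [1.0, 0.001, 0.0], [0.0, -0.0, -1.0]]
wrist_force: [0.6, 0.8, -0.6]
width: 0.0396
grip_force: 30.0
```

apply_moves(plan=[{"tx": 0,"ty": 0,"tz": -0.15,"rx": 0,"ry": 0,"rz": 0,"hand": 3.7},{"tx": 0,"ty": 0,"tz": -0.15,"rx": 0,"ry": 0,"rz": 0,"hand": 3.7}])

```text
time: 38.15
position: [0.5711, 0.1029, 0.1101]
ee_rot: [[-0.001, 1.0, -0.0], [1.0, 0.001, 0.0], [0.0, -0.0, -1.0]]
wrist_force: [-0.4, -0.1, -1.0]
width: 0.0397
grip_force: 30.0
```

apply_moves(plan=[{"tx": 0,"ty": 0,"tz": -0.1,"rx": 0,"ry": 0,"rz": 0,"hand": 3.7},{"tx": 0,"ty": 0,"tz": -0.1,"rx": 0,"ry": 0,"rz": 0,"hand": 3.7}])

```text
time: 38.4
position: [0.5711, 0.103, 0.1094]
ee_rot: [[-0.001, 1.0, -0.0], [1.0, 0.001, 0.0], [0.0, -0.0, -1.0]]
wrist_force: [-2.2, 0.6, 1.4]
width: 0.0395
grip_force: 30.0
```

Contact; release and go to sleeve 2.

apply_moves(plan=[{"tx": 0,"ty": 0,"tz": 0,"rx": 0,"ry": 0,"rz": 0,"hand": 6.5},{"tx": 0,"ty": 0,"tz": 0,"rx": 0,"ry": 0,"rz": 0,"hand": 6.5},{"tx": 0,"ty": 0,"tz": 0,"rx": 0,"ry": 0,"rz": 0,"hand": 6.5},{"tx": 0,"ty": 0,"tz": 2,"rx": 0,"ry": 0,"rz": 0,"hand": 6.5},{"tx": 0,"ty": 0,"tz": 6,"rx": 0,"ry": 0,"rz": 0,"hand": 6.5}])

```text
time: 39.02
position: [0.5702, 0.1027, 0.1683]
ee_rot: [[-0.001, 1.0, -0.004], [1.0, 0.001, -0.0], [-0.0, -0.004, -1.0]]
wrist_force: [0.7, 0.2, 0.4]
width: 0.0655
grip_force: 0.0
```

apply_moves(plan=[{"tx": 0,"ty": 0,"tz": 5,"rx": 0,"ry": 0,"rz": 0,"hand": 7},{"tx": -1,"ty": -4,"tz": 6,"rx": 0,"ry": 0,"rz": 0,"hand": 7},{"tx": -2.7,"ty": -10,"tz": 6,"rx": 0,"ry": 0,"rz": 0,"hand": 7},{"tx": -4.4,"ty": -16,"tz": 6,"rx": 0,"ry": 0,"rz": 0,"hand": 7},{"tx": -6,"ty": -22,"tz": 6,"rx": 0,"ry": 0,"rz": 0,"hand": 7}])

```text
time: 39.65
position: [0.5105, -0.1189, 0.2295]
ee_rot: [[-0.001, 1.0, 0.001], [1.0, 0.001, -0.0], [-0.0, 0.001, -1.0]]
wrist_force: [0.3, 0.5, -0.4]
width: 0.0695
grip_force: 0.0
```

apply_moves(plan=[{"tx": -1.6,"ty": -6,"tz": 0,"rx": 0,"ry": 0,"rz": 0,"hand": 7},{"tx": -3.2,"ty": -12,"tz": 0,"rx": 0,"ry": 0,"rz": 0,"hand": 7},{"tx": -4.8,"ty": -18,"tz": -1,"rx": 0,"ry": 0,"rz": 0,"hand": 7},{"tx": -6.4,"ty": -23.5,"tz": -3,"rx": 0,"ry": 0,"rz": 0,"hand": 7},{"tx": -7.7,"ty": -27.8,"tz": -6,"rx": 0,"ry": 0,"rz": 0,"hand": 7}])

```text
time: 40.28
position: [0.4335, -0.398, 0.1694]
ee_rot: [[0.0, 1.0, 0.002], [1.0, -0.0, -0.002], [-0.002, 0.002, -1.0]]
wrist_force: [0.7, -0.2, 0.2]
width: 0.07
grip_force: 0.0
```

apply_moves(plan=[{"tx": 0,"ty": 0,"tz": -2,"rx": 0,"ry": 0,"rz": 0,"hand": 7},{"tx": 0,"ty": 0,"tz": -2,"rx": 0,"ry": 0,"rz": 0,"hand": 7},{"tx": 0,"ty": 0,"tz": -2,"rx": 0,"ry": 0,"rz": 0,"hand": 7}])

```text
time: 40.65
position: [0.4347, -0.3951, 0.1502]
ee_rot: [[-0.002, 1.0, 0.001], [1.0, 0.002, -0.001], [-0.001, 0.001, -1.0]]
wrist_force: [-0.5, -0.5, 0.0]
width: 0.07
grip_force: 0.0
```

Run:
```python
from h import *
np.set_printoptions(precision=4,suppress=True)
im=snap('side','s9.png');im2=snap('top','t9.png')
a=cv2.resize(im[160:300,250:450],None,fx=3,fy=3,interpolation=2); b=cv2.resize(im2[190:240,260:360],None,fx=6,fy=6,interpolation=2)
b=b[:180]
cv2.imwrite('pics/s9c.png',np.vstack([a,b])[:,:,::-1])
o=arm.get_obs();print(o['position'],o['wrist_force'])
```

```text
[ 0.4349 -0.395   0.1506] [-0.7862  0.4737  0.5932]
```

View pics/s9c.png

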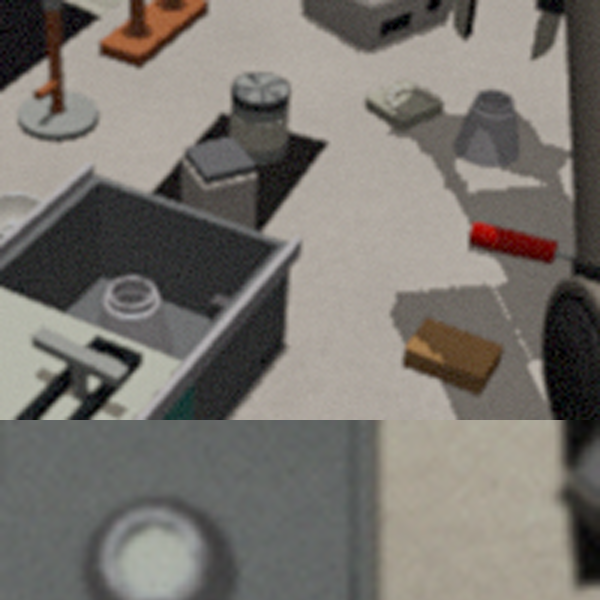

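Second sleeve nested upright. Grasp sleeve 2 and carry it over.

apply_moves(plan=[{"tx": -0.1,"ty": 0,"tz": -3,"rx": 0,"ry": 0,"rz": 0,"hand": 7},{"tx": -0.1,"ty": 0,"tz": -5,"rx": 0,"ry": 0,"rz": 0,"hand": 7},{"tx": -0.1,"ty": 0,"tz": -6.5,"rx": 0,"ry": 0,"rz": 0,"hand": 7},{"tx": -0.1,"ty": 0,"tz": -7.05,"rx": 0,"ry": 0,"rz": 0,"hand": 7},{"tx": -0.1,"ty": 0,"tz": -7.05,"rx": 0,"ry": 0,"rz": 0,"hand": 7}])

```text
time: 41.38
position: [0.4334, -0.3952, 0.0791]
ee_rot: [[-0.001, 1.0, 0.0], [1.0, 0.001, -0.0], [-0.0, 0.0, -1.0]]
wrist_force: [0.8, -0.3, -0.5]
width: 0.0698
grip_force: 0.0
```

apply_moves(plan=[{"tx": 0,"ty": 0,"tz": 0,"rx": 0,"ry": 0,"rz": 0,"hand": 3.7},{"tx": 0,"ty": 0,"tz": 0,"rx": 0,"ry": 0,"rz": 0,"hand": 3.7},{"tx": 0,"ty": 0,"tz": 0,"rx": 0,"ry": 0,"rz": 0,"hand": 3.7},{"tx": 0,"ty": 0,"tz": 0,"rx": 0,"ry": 0,"rz": 0,"hand": 3.7},{"tx": 0,"ty": 0,"tz": 0,"rx": 0,"ry": 0,"rz": 0,"hand": 3.7}])

```text
time: 42.0
position: [0.4332, -0.3952, 0.079]
ee_rot: [[-0.001, 1.0, 0.0], [1.0, 0.001, -0.0], [-0.0, 0.0, -1.0]]
wrist_force: [-0.7, -0.2, 2.6]
width: 0.0391
grip_force: 30.0
```

apply_moves(plan=[{"tx": 0,"ty": 0,"tz": 1.5,"rx": 0,"ry": 0,"rz": 0,"hand": 3.7},{"tx": 0,"ty": 0,"tz": 5,"rx": 0,"ry": 0,"rz": 0,"hand": 3.7},{"tx": 0,"ty": 0,"tz": 9,"rx": 0,"ry": 0,"rz": 0,"hand": 3.7},{"tx": 0,"ty": 1,"tz": 13,"rx": 0,"ry": 0,"rz": 0,"hand": 3.7},{"tx": 1,"ty": 4,"tz": 17,"rx": 0,"ry": 0,"rz": 0,"hand": 3.7}])

```text
time: 42.62
position: [0.4426, -0.3555, 0.2508]
ee_rot: [[0.001, 1.0, 0.0], [1.0, -0.001, -0.001], [-0.001, 0.0, -1.0]]
wrist_force: [0.9, -0.4, -1.3]
width: 0.0395
grip_force: 30.0
```

apply_moves(plan=[{"tx": 1.3,"ty": 4.5,"tz": 0,"rx": 0,"ry": 0,"rz": 0,"hand": 3.7},{"tx": 2.6,"ty": 9,"tz": 0,"rx": 0,"ry": 0,"rz": 0,"hand": 3.7},{"tx": 3.9,"ty": 13.5,"tz": 0,"rx": 0,"ry": 0,"rz": 0,"hand": 3.7},{"tx": 5.2,"ty": 18,"tz": 0,"rx": 0,"ry": 0,"rz": 0,"hand": 3.7},{"tx": 6.5,"ty": 22.5,"tz": 0,"rx": 0,"ry": 0,"rz": 0,"hand": 3.7}])

```text
time: 43.25
position: [0.5083, -0.1286, 0.2497]
ee_rot: [[-0.001, 1.0, 0.001], [1.0, 0.001, -0.0], [-0.0, 0.001, -1.0]]
wrist_force: [0.7, -0.1, -1.0]
width: 0.0394
grip_force: 30.0
```

apply_moves(plan=[{"tx": 1.3,"ty": 4.7,"tz": 0,"rx": 0,"ry": 0,"rz": 0,"hand": 3.7},{"tx": 2.6,"ty": 9.4,"tz": 0,"rx": 0,"ry": 0,"rz": 0,"hand": 3.7},{"tx": 3.9,"ty": 14.1,"tz": 0,"rx": 0,"ry": 0,"rz": 0,"hand": 3.7},{"tx": 5.2,"ty": 18.8,"tz": 0,"rx": 0,"ry": 0,"rz": 0,"hand": 3.7},{"tx": 6.3,"ty": 23.3,"tz": 0,"rx": 0,"ry": 0,"rz": 0,"hand": 3.7}])

```text
time: 43.88
position: [0.5713, 0.1046, 0.2496]
ee_rot: [[-0.001, 1.0, 0.001], [1.0, 0.001, -0.0], [-0.0, 0.001, -1.0]]
wrist_force: [0.7, -0.1, -0.9]
width: 0.0395
grip_force: 30.0
```

apply_moves(plan=[{"tx": 0,"ty": 0,"tz": -2,"rx": 0,"ry": 0,"rz": 0,"hand": 3.7},{"tx": 0,"ty": 0,"tz": -2,"rx": 0,"ry": 0,"rz": 0,"hand": 3.7},{"tx": 0,"ty": 0,"tz": -2,"rx": 0,"ry": 0,"rz": 0,"hand": 3.7}])

```text
time: 44.25
position: [0.5713, 0.1024, 0.2297]
ee_rot: [[-0.0, 1.0, 0.001], [1.0, 0.0, -0.0], [-0.0, 0.001, -1.0]]
wrist_force: [0.2, -0.8, -0.7]
width: 0.0391
grip_force: 30.0
```

Descend to 0.137 then fine steps.

apply_moves(plan=[{"tx": 0,"ty": 0,"tz": -3,"rx": 0,"ry": 0,"rz": 0,"hand": 3.7},{"tx": 0,"ty": 0,"tz": -6,"rx": 0,"ry": 0,"rz": 0,"hand": 3.7},{"tx": 0,"ty": 0,"tz": -8,"rx": 0,"ry": 0,"rz": 0,"hand": 3.7},{"tx": 0,"ty": 0,"tz": -8.8,"rx": 0,"ry": 0,"rz": 0,"hand": 3.7},{"tx": 0,"ty": 0,"tz": -9.2,"rx": 0,"ry": 0,"rz": 0,"hand": 3.7}])

```text
time: 44.88
position: [0.5717, 0.1025, 0.1374]
ee_rot: [[-0.0, 1.0, 0.001], [1.0, 0.0, 0.0], [0.0, 0.001, -1.0]]
wrist_force: [0.1, -0.1, -0.6]
width: 0.0394
grip_force: 30.0
```

apply_moves(plan=[{"tx": 0,"ty": 0,"tz": -0.2,"rx": 0,"ry": 0,"rz": 0,"hand": 3.7},{"tx": 0,"ty": 0,"tz": -0.5,"rx": 0,"ry": 0,"rz": 0,"hand": 3.7},{"tx": 0,"ty": 0,"tz": -0.5,"rx": 0,"ry": 0,"rz": 0,"hand": 3.7}])

```text
time: 45.25
position: [0.5712, 0.1029, 0.1319]
ee_rot: [[-0.001, 1.0, 0.0], [1.0, 0.001, 0.0], [0.0, 0.0, -1.0]]
wrist_force: [0.1, 1.2, -0.6]
width: 0.0394
grip_force: 30.0
```

apply_moves(plan=[{"tx": 0,"ty": 0,"tz": -0.2,"rx": 0,"ry": 0,"rz": 0,"hand": 3.7},{"tx": 0,"ty": 0,"tz": -0.4,"rx": 0,"ry": 0,"rz": 0,"hand": 3.7},{"tx": 0,"ty": 0,"tz": -0.4,"rx": 0,"ry": 0,"rz": 0,"hand": 3.7}])

```text
time: 45.62
position: [0.5711, 0.103, 0.1276]
ee_rot: [[-0.001, 1.0, -0.0], [1.0, 0.001, 0.0], [0.0, -0.0, -1.0]]
wrist_force: [-0.6, 1.3, -0.9]
width: 0.0395
grip_force: 30.0
```

apply_moves(plan=[{"tx": 0,"ty": 0,"tz": -0.15,"rx": 0,"ry": 0,"rz": 0,"hand": 3.7},{"tx": 0,"ty": 0,"tz": -0.15,"rx": 0,"ry": 0,"rz": 0,"hand": 3.7}])

```text
time: 45.88
position: [0.5712, 0.103, 0.1262]
ee_rot: [[-0.001, 1.0, 0.0], [1.0, 0.001, 0.0], [0.0, 0.0, -1.0]]
wrist_force: [0.6, 1.8, -1.2]
width: 0.0394
grip_force: 30.0
```

apply_moves(plan=[{"tx": 0,"ty": 0,"tz": -0.1,"rx": 0,"ry": 0,"rz": 0,"hand": 3.7},{"tx": 0,"ty": 0,"tz": -0.1,"rx": 0,"ry": 0,"rz": 0,"hand": 3.7}])

```text
time: 46.12
position: [0.5711, 0.103, 0.1253]
ee_rot: [[-0.001, 1.0, 0.0], [1.0, 0.001, 0.0], [0.0, 0.0, -1.0]]
wrist_force: [-0.8, 1.7, -0.7]
width: 0.0399
grip_force: 30.0
```

apply_moves(plan=[{"tx": 0,"ty": 0,"tz": -0.1,"rx": 0,"ry": 0,"rz": 0,"hand": 3.7},{"tx": 0,"ty": 0,"tz": -0.1,"rx": 0,"ry": 0,"rz": 0,"hand": 3.7}])

```text
time: 46.38
position: [0.5712, 0.103, 0.1243]
ee_rot: [[-0.001, 1.0, 0.0], [1.0, 0.001, 0.0], [0.0, 0.0, -1.0]]
wrist_force: [-0.2, 2.2, 0.2]
width: 0.0394
grip_force: 30.0
```

apply_moves(plan=[{"tx": 0,"ty": 0,"tz": -0.1,"rx": 0,"ry": 0,"rz": 0,"hand": 3.7},{"tx": 0,"ty": 0,"tz": -0.1,"rx": 0,"ry": 0,"rz": 0,"hand": 3.7}])

```text
time: 46.62
position: [0.5711, 0.1031, 0.1234]
ee_rot: [[-0.001, 1.0, 0.0], [1.0, 0.001, 0.0], [0.0, 0.0, -1.0]]
wrist_force: [-0.9, 2.3, 2.9]
width: 0.0394
grip_force: 30.0
```

Contact; release, go back to the handle.

apply_moves(plan=[{"tx": 0,"ty": 0,"tz": 0,"rx": 0,"ry": 0,"rz": 0,"hand": 6.5},{"tx": 0,"ty": 0,"tz": 0,"rx": 0,"ry": 0,"rz": 0,"hand": 6.5},{"tx": 0,"ty": 0,"tz": 0,"rx": 0,"ry": 0,"rz": 0,"hand": 6.5},{"tx": 0,"ty": 0,"tz": 2,"rx": 0,"ry": 0,"rz": 0,"hand": 6.5},{"tx": 0,"ty": 0,"tz": 6,"rx": 0,"ry": 0,"rz": 0,"hand": 6.5}])

```text
time: 47.25
position: [0.5702, 0.1026, 0.1822]
ee_rot: [[-0.001, 1.0, -0.004], [1.0, 0.001, -0.0], [-0.0, -0.004, -1.0]]
wrist_force: [-0.1, 0.0, -0.2]
width: 0.0649
grip_force: 0.0
```

apply_moves(plan=[{"tx": 0,"ty": 0,"tz": 6,"rx": 0,"ry": 0,"rz": 0,"hand": 5},{"tx": -2,"ty": 4,"tz": 6,"rx": 0,"ry": 0,"rz": 0.15,"hand": 4},{"tx": -3,"ty": 8,"tz": 6,"rx": 0,"ry": 0,"rz": 0.3,"hand": 4},{"tx": -4,"ty": 12,"tz": 6,"rx": 0,"ry": 0,"rz": 0.45,"hand": 4},{"tx": -5.6,"ty": 15.8,"tz": 6,"rx": 0,"ry": 0,"rz": 0.6,"hand": 4}])

```text
time: 47.88
position: [0.5149, 0.262, 0.2432]
ee_rot: [[-0.569, 0.822, 0.0], [0.822, 0.569, -0.0], [-0.0, 0.0, -1.0]]
wrist_force: [-0.0, 0.6, -0.4]
width: 0.04
grip_force: 0.0
```

apply_moves(plan=[{"tx": 0,"ty": 0,"tz": 0,"rx": 0,"ry": 0,"rz": 0.9,"hand": 4},{"tx": 0,"ty": 0,"tz": 0,"rx": 0,"ry": 0,"rz": 0.9,"hand": 4},{"tx": 0,"ty": 0,"tz": 0,"rx": 0,"ry": 0,"rz": 0.9,"hand": 4},{"tx": 0,"ty": 0,"tz": 0,"rx": 0,"ry": 0,"rz": 0.9,"hand": 4},{"tx": 0,"ty": 0,"tz": 0,"rx": 0,"ry": 0,"rz": 0.9,"hand": 4}])

```text
time: 48.5
position: [0.5152, 0.2607, 0.2431]
ee_rot: [[-0.998, 0.064, -0.0], [0.064, 0.998, -0.0], [-0.0, -0.0, -1.0]]
wrist_force: [-0.6, 0.4, -0.1]
width: 0.0399
grip_force: 0.0
```

apply_moves(plan=[{"tx": 0,"ty": 0,"tz": 0,"rx": 0,"ry": 0,"rz": 0,"hand": 4},{"tx": 0,"ty": 0,"tz": 0,"rx": 0,"ry": 0,"rz": 0,"hand": 4},{"tx": 0,"ty": 0,"tz": 0,"rx": 0,"ry": 0,"rz": 0,"hand": 4}])

```text
time: 48.88
position: [0.5152, 0.2608, 0.2432]
ee_rot: [[-0.997, 0.071, -0.0], [0.071, 0.997, 0.0], [0.0, 0.0, -1.0]]
wrist_force: [-0.7, -0.8, -0.2]
width: 0.0399
grip_force: 0.0
```

Run:
```python
from h import *
np.set_printoptions(precision=4,suppress=True)
im=snap('side','s10.png')
# compare with earlier view around canister/tin
a=cv2.imread('pics/s9.png').astype(int)[:,:,::-1]
for n,(x0,x1,y0,y1) in {'mat':(300,360,180,240),'jar':(195,235,355,410),'cast':(370,400,182,205)}.items(): print(n,np.abs(im[y0:y1,x0:x1].astype(int)-a[y0:y1,x0:x1]).mean())
o=arm.get_obs();print(o['position'],o['ee_rot'],o['wrist_force'],o['width'])
```

```text
mat 16.23203703703704
jar 7.779393939393939
cast 23.657004830917874
[0.5152 0.2609 0.2432] [[-0.9975  0.071   0.    ]
 [ 0.071   0.9975  0.0001]
 [-0.      0.0001 -1.    ]] [-0.2348 -0.3295  0.259 ] 0.04009963050851319
```

apply_moves(plan=[{"tx": 0,"ty": 0,"tz": -3,"rx": 0,"ry": 0,"rz": 0,"hand": 4},{"tx": 0,"ty": 0,"tz": -6,"rx": 0,"ry": 0,"rz": 0,"hand": 4},{"tx": 0,"ty": 0,"tz": -7.5,"rx": 0,"ry": 0,"rz": 0,"hand": 4},{"tx": 0,"ty": 0,"tz": -7.6,"rx": 0,"ry": 0,"rz": 0,"hand": 4}])

```text
time: 49.42
position: [0.5149, 0.2607, 0.1666]
ee_rot: [[-0.998, 0.07, -0.002], [0.07, 0.998, -0.0], [0.002, -0.001, -1.0]]
wrist_force: [0.2, -0.5, 0.5]
width: 0.0399
grip_force: 0.0
```

apply_moves(plan=[{"tx": 0,"ty": 0,"tz": 0,"rx": 0,"ry": 0,"rz": 0,"hand": 1},{"tx": 0,"ty": 0,"tz": 0,"rx": 0,"ry": 0,"rz": 0,"hand": 1},{"tx": 0,"ty": 0,"tz": 0,"rx": 0,"ry": 0,"rz": 0,"hand": 1},{"tx": 0,"ty": 0,"tz": 0,"rx": 0,"ry": 0,"rz": 0,"hand": 1}])

```text
time: 49.92
position: [0.5155, 0.261, 0.1678]
ee_rot: [[-0.998, 0.07, 0.001], [0.07, 0.998, 0.001], [-0.001, 0.001, -1.0]]
wrist_force: [1.5, 0.5, 1.3]
width: 0.0138
grip_force: 30.0
```

apply_moves(plan=[{"tx": 0,"ty": -1,"tz": 0,"rx": 0,"ry": 0,"rz": 0,"hand": 1},{"tx": 0,"ty": -3,"tz": 0,"rx": 0,"ry": 0,"rz": 0,"hand": 1},{"tx": 0,"ty": -5.5,"tz": 0,"rx": 0,"ry": 0,"rz": 0,"hand": 1},{"tx": 0,"ty": -8,"tz": 0,"rx": 0,"ry": 0,"rz": 0,"hand": 1},{"tx": 0,"ty": -10,"tz": 0,"rx": 0,"ry": 0,"rz": 0,"hand": 1}])

```text
time: 50.55
position: [0.5157, 0.1591, 0.1676]
ee_rot: [[-0.997, 0.071, 0.002], [0.071, 0.997, 0.0], [-0.002, 0.0, -1.0]]
wrist_force: [3.8, 2.5, 2.0]
width: 0.0138
grip_force: 30.0
```

apply_moves(plan=[{"tx": 0,"ty": -2,"tz": 0,"rx": 0,"ry": 0,"rz": 0,"hand": 1},{"tx": 0,"ty": -4,"tz": 0,"rx": 0,"ry": 0,"rz": 0,"hand": 1},{"tx": 0,"ty": -6,"tz": 0,"rx": 0,"ry": 0,"rz": 0,"hand": 1},{"tx": 0,"ty": -7.5,"tz": 0,"rx": 0,"ry": 0,"rz": 0,"hand": 1},{"tx": 0,"ty": -7.8,"tz": 0,"rx": 0,"ry": 0,"rz": 0,"hand": 1}])

```text
time: 51.18
position: [0.5159, 0.0814, 0.1676]
ee_rot: [[-0.997, 0.071, 0.002], [0.071, 0.997, -0.0], [-0.002, 0.0, -1.0]]
wrist_force: [5.7, 1.7, 1.3]
width: 0.0138
grip_force: 30.0
```

apply_moves(plan=[{"tx": -0.05,"ty": -0.15,"tz": 0,"rx": 0,"ry": 0,"rz": 0,"hand": 1},{"tx": -0.05,"ty": -0.3,"tz": 0,"rx": 0,"ry": 0,"rz": 0,"hand": 1},{"tx": -0.05,"ty": -0.3,"tz": 0,"rx": 0,"ry": 0,"rz": 0,"hand": 1}])

```text
time: 51.55
position: [0.5159, 0.0812, 0.1678]
ee_rot: [[-0.998, 0.07, 0.004], [0.07, 0.998, 0.004], [-0.003, 0.004, -1.0]]
wrist_force: [6.5, 10.2, 2.1]
width: 0.0132
grip_force: 30.0
```

Shut against the stop. Turn the handle back.

apply_moves(plan=[{"tx": -0.1,"ty": 0.15,"tz": 0,"rx": 0,"ry": 0,"rz": -0.15,"hand": 1},{"tx": -0.1,"ty": 0.15,"tz": 0,"rx": 0,"ry": 0,"rz": -0.3,"hand": 1},{"tx": -0.1,"ty": 0.15,"tz": 0,"rx": 0,"ry": 0,"rz": -0.45,"hand": 1},{"tx": -0.1,"ty": 0.15,"tz": 0,"rx": 0,"ry": 0,"rz": -0.6,"hand": 1},{"tx": -0.1,"ty": 0.15,"tz": 0,"rx": 0,"ry": 0,"rz": -0.75,"hand": 1}])

```text
time: 52.18
position: [0.5155, 0.0806, 0.1679]
ee_rot: [[-0.679, 0.734, 0.005], [0.734, 0.679, -0.0], [-0.003, 0.003, -1.0]]
wrist_force: [8.1, -0.8, 2.4]
width: 0.0139
grip_force: 30.0
```

apply_moves(plan=[{"tx": 0,"ty": 0,"tz": 0,"rx": 0,"ry": 0,"rz": -0.15,"hand": 1},{"tx": 0,"ty": 0,"tz": 0,"rx": 0,"ry": 0,"rz": -0.3,"hand": 1},{"tx": 0,"ty": 0,"tz": 0,"rx": 0,"ry": 0,"rz": -0.45,"hand": 1},{"tx": 0,"ty": 0,"tz": 0,"rx": 0,"ry": 0,"rz": -0.6,"hand": 1},{"tx": 0,"ty": 0,"tz": 0,"rx": 0,"ry": 0,"rz": -0.72,"hand": 1}])

```text
time: 52.8
position: [0.5148, 0.0803, 0.1676]
ee_rot: [[-0.027, 1.0, 0.003], [1.0, 0.027, -0.001], [-0.001, 0.003, -1.0]]
wrist_force: [6.8, -0.9, 1.5]
width: 0.0137
grip_force: 30.0
```

apply_moves(plan=[{"tx": 0,"ty": 0,"tz": 0,"rx": 0,"ry": 0,"rz": -0.04,"hand": 1},{"tx": 0,"ty": 0,"tz": 0,"rx": 0,"ry": 0,"rz": -0.04,"hand": 1}])

```text
time: 53.05
position: [0.5147, 0.0803, 0.1677]
ee_rot: [[0.009, 1.0, 0.003], [1.0, -0.009, -0.001], [-0.001, 0.003, -1.0]]
wrist_force: [6.9, -1.1, 2.3]
width: 0.0134
grip_force: 30.1
```

Run:
```python
from h import *
np.set_printoptions(precision=4,suppress=True)
o=arm.get_obs();print(o['position'],o['ee_rot'],o['wrist_force'],o['moment'])
```

```text
[0.5147 0.0803 0.1677] [[ 0.0089  1.      0.0028]
 [ 1.     -0.0089 -0.0011]
 [-0.0011  0.0029 -1.    ]] [ 6.9487 -1.1231  2.3096] [-0.2219 -1.0714  0.2364]
```

apply_moves(plan=[{"tx": 0,"ty": 0,"tz": 0,"rx": 0,"ry": 0,"rz": 0,"hand": 4},{"tx": 0,"ty": 0,"tz": 0,"rx": 0,"ry": 0,"rz": 0,"hand": 4},{"tx": 0,"ty": 0,"tz": 0,"rx": 0,"ry": 0,"rz": 0,"hand": 4},{"tx": 0,"ty": 0,"tz": 3,"rx": 0,"ry": 0,"rz": 0,"hand": 4},{"tx": 0,"ty": 0,"tz": 5,"rx": 0,"ry": 0,"rz": 0,"hand": 4}])

```text
time: 53.68
position: [0.5135, 0.0814, 0.218]
ee_rot: [[0.009, 1.0, -0.0], [1.0, -0.009, -0.0], [-0.0, -0.0, -1.0]]
wrist_force: [0.9, -0.3, -0.5]
width: 0.0398
grip_force: 0.0
```

apply_moves(plan=[{"tx": 0,"ty": 0,"tz": 0,"rx": 0,"ry": 0,"rz": 0,"hand": 0},{"tx": 0,"ty": 0,"tz": 0,"rx": 0,"ry": 0,"rz": 0,"hand": 0},{"tx": 0,"ty": 0,"tz": 0,"rx": 0,"ry": 0,"rz": 0,"hand": 0},{"tx": 0,"ty": 0,"tz": 0,"rx": 0,"ry": 0,"rz": 0,"hand": 0},{"tx": 0,"ty": 0,"tz": 0,"rx": 0,"ry": 0,"rz": 0,"hand": 0}])

```text
time: 54.3
position: [0.5135, 0.0814, 0.2169]
ee_rot: [[0.009, 1.0, -0.001], [1.0, -0.009, -0.0], [-0.0, -0.001, -1.0]]
wrist_force: [-0.0, -0.1, 0.8]
width: 0.0006
grip_force: 0.0
```

apply_moves(plan=[{"tx": 0.15,"ty": 0,"tz": -1.5,"rx": 0,"ry": 0,"rz": 0,"hand": 0},{"tx": 0.15,"ty": 0,"tz": -2.5,"rx": 0,"ry": 0,"rz": 0,"hand": 0},{"tx": 0.15,"ty": 0,"tz": -3.5,"rx": 0,"ry": 0,"rz": 0,"hand": 0},{"tx": 0.15,"ty": 0,"tz": -4.3,"rx": 0,"ry": 0,"rz": 0,"hand": 0},{"tx": 0.15,"ty": 0,"tz": -4.8,"rx": 0,"ry": 0,"rz": 0,"hand": 0}])

```text
time: 54.92
position: [0.515, 0.0814, 0.1693]
ee_rot: [[0.009, 1.0, -0.0], [1.0, -0.009, -0.0], [-0.0, 0.0, -1.0]]
wrist_force: [-5.3, -1.3, 20.3]
width: 0.0002
grip_force: 10.4
```

apply_moves(plan=[{"tx": 0,"ty": 0,"tz": -0.3,"rx": 0,"ry": 0,"rz": 0,"hand": 0},{"tx": 0,"ty": 0,"tz": -0.5,"rx": 0,"ry": 0,"rz": 0,"hand": 0},{"tx": 0,"ty": 0,"tz": -0.5,"rx": 0,"ry": 0,"rz": 0,"hand": 0}])

```text
time: 55.3
position: [0.5151, 0.0814, 0.1643]
ee_rot: [[0.009, 1.0, 0.0], [1.0, -0.009, -0.0], [-0.0, 0.0, -1.0]]
wrist_force: [-2.7, 0.2, 5.4]
width: 0.0002
grip_force: 2.9
```

apply_moves(plan=[{"tx": 0,"ty": 0,"tz": -0.15,"rx": 0,"ry": 0,"rz": 0,"hand": 0},{"tx": 0,"ty": 0,"tz": -0.15,"rx": 0,"ry": 0,"rz": 0,"hand": 0}])

```text
time: 55.55
position: [0.5151, 0.0814, 0.1629]
ee_rot: [[0.009, 1.0, 0.0], [1.0, -0.009, -0.0], [-0.0, 0.0, -1.0]]
wrist_force: [-1.9, 0.1, 7.8]
width: 0.0006
grip_force: 3.4
```

apply_moves(plan=[{"tx": 0,"ty": 0,"tz": -0.1,"rx": 0,"ry": 0,"rz": 0,"hand": 0},{"tx": 0,"ty": 0,"tz": -0.1,"rx": 0,"ry": 0,"rz": 0,"hand": 0}])

```text
time: 55.8
position: [0.5151, 0.0813, 0.1626]
ee_rot: [[0.009, 1.0, 0.001], [1.0, -0.009, -0.0], [-0.0, 0.001, -1.0]]
wrist_force: [-3.8, -0.0, 11.4]
width: 0.0003
grip_force: 5.8
```

apply_moves(plan=[{"tx": 0,"ty": 0,"tz": -0.1,"rx": 0,"ry": 0,"rz": 0,"hand": 0},{"tx": 0,"ty": 0,"tz": -0.15,"rx": 0,"ry": 0,"rz": 0,"hand": 0},{"tx": 0,"ty": 0,"tz": -0.15,"rx": 0,"ry": 0,"rz": 0,"hand": 0}])

```text
time: 56.18
position: [0.5152, 0.0813, 0.1625]
ee_rot: [[0.009, 1.0, 0.002], [1.0, -0.009, -0.0], [-0.0, 0.002, -1.0]]
wrist_force: [-8.0, -0.5, 21.7]
width: 0.0006
grip_force: 10.9
```

apply_moves(plan=[{"tx": 0,"ty": 0,"tz": 1,"rx": 0,"ry": 0,"rz": 0,"hand": 0},{"tx": 0,"ty": 0,"tz": 4,"rx": 0,"ry": 0,"rz": 0,"hand": 0},{"tx": 0,"ty": 0,"tz": 9,"rx": 0,"ry": 0,"rz": 0,"hand": 0},{"tx": -2,"ty": -6,"tz": 9,"rx": 0,"ry": 0,"rz": 0,"hand": 0},{"tx": -4,"ty": -12,"tz": 9,"rx": 0,"ry": 0,"rz": 0,"hand": 0}])

```text
time: 56.8
position: [0.4754, -0.038, 0.2504]
ee_rot: [[0.007, 1.0, 0.001], [1.0, -0.007, -0.0], [-0.0, 0.001, -1.0]]
wrist_force: [0.7, -1.6, -0.2]
width: 0.0006
grip_force: 0.0
```

apply_moves(plan=[{"tx": -2,"ty": -6,"tz": 0,"rx": 0,"ry": 0,"rz": 0,"hand": 0},{"tx": -4,"ty": -12,"tz": 0,"rx": 0,"ry": 0,"rz": 0,"hand": 0},{"tx": -6,"ty": -18,"tz": 0,"rx": 0,"ry": 0,"rz": 0,"hand": 0},{"tx": -8,"ty": -24,"tz": 0,"rx": 0,"ry": 0,"rz": 0,"hand": 0},{"tx": -8,"ty": -24,"tz": 0,"rx": 0,"ry": 0,"rz": 0,"hand": 0}])

```text
time: 57.42
position: [0.3942, -0.2807, 0.2496]
ee_rot: [[0.015, 1.0, -0.0], [1.0, -0.015, -0.0], [-0.0, -0.0, -1.0]]
wrist_force: [-0.4, 0.6, -0.3]
width: 0.0003
grip_force: 0.0
```

Run:
```python
from h import *
im=snap('side','s11.png');im2=snap('top','t11.png')
a=cv2.resize(im[170:310,170:420],None,fx=3.2,fy=3.2,interpolation=2); b=im2[160:260,140:490]
b=cv2.resize(b,(800,150*800//525),interpolation=2)[:,:]
b=cv2.resize(im2[160:240+20,170:480],(800,258-106),interpolation=2) if 0 else b
cv2.imwrite('pics/s11c.png',np.vstack([a[:371],b[:228]])[:,:,::-1])
```

```text
(no output)
```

View pics/s11c.png

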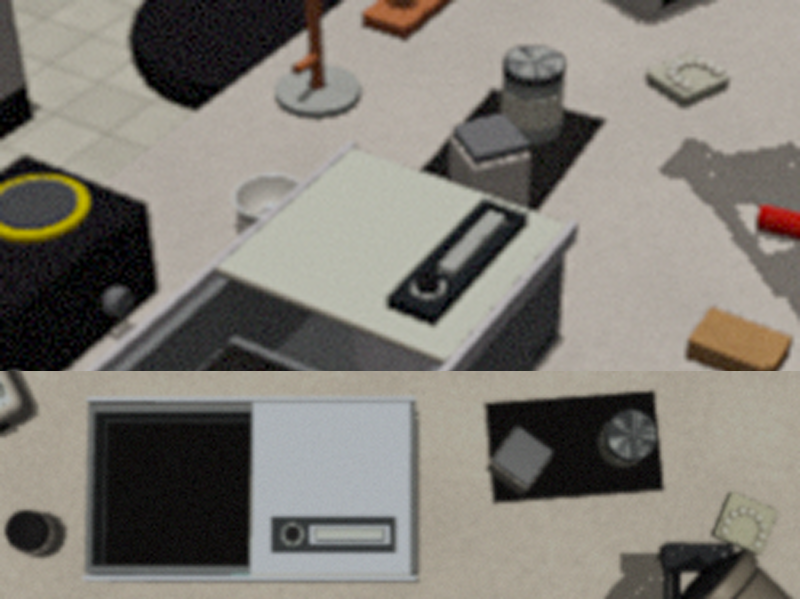

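The handle lies flush, the hatch is shut, and the tin and canister stand on the mat. The jar and cast look untouched.

```bash
python3 -c "
from h import *
print(close_job())"
```

```text
the job is handed in; nothing more can be done
None
```

The job is done and handed in at about 57 s: the tin and canister stand on the mat, all three sleeves are nested loosely on the post, the hatch is shut and the handle is latched flush. The cast and the jar were not touched.

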